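# Put the parked microscope objectives back beside their own supplies

## Robot

A 6-joint arm with a two-finger parallel gripper is mounted at the origin on the work surface. World frame = base frame: x ahead of the robot, y to its left, z up, the work surface at z = 0. Lengths are in m, angles in rad, forces in N, time in s.
With the tool pointing down it reaches from about 0.275 to 0.825 m from the base axis. Payload 4.9 kg.
Tool frame: the origin (TCP) lies between the finger pads; the fingertips stand robot.tip_extent ahead of it and the grasp point (between the pads) lies 11 mm behind it (robot.tip_extent is the distance from the TCP to the fingertips, in m); z points along the fingers, x is the direction in which the jaws open and shut, and the axes are right-handed (so a half turn about z gives the same grasp; the last joint's range is limited). The gripper opens to 85 mm and grips with 20 to 120 N. Pads are 22 mm wide; open, the fingers measure 114 mm over their backs; the gripper's body (76 mm by 85 mm) begins 54 mm behind the grasp point. The pads swing forward as they close: fully open they stand 13 mm farther back than shut.
Start: joints at [1.114, 0.326, -0.193, 1.052, 0, 1.437], TCP at [0.174, 0.522, 0.2] pointing down, gripper open.
Joint ranges: [-2.65, 2.65], [-0.97, 1.79], [-1.3, 1.35], [-1.93, 2.1], [-1.47, 1.37], [-3.14, 3.14]. Speed limits (rad/s): [2.57, 2.57, 3.14, 3.14, 3.14, 3.14].

## Interface

Orientations are given as a unit quaternion [w, x, y, z].
In Python, from cell import robot, vision gives the robot as it stands.
- The arm moves only by the tool send_rows, never from a script. Its argument "steps" is one flat list of numbers, 7 for each row, row after row: the shift along the world's x, y, z in m, then the turn, a rotation vector about the world's x, y, z in degrees, then the finger opening in m, from 0 to 0.0854. A call has 1 to 10 rows; each row shifts and turns the commanded pose from where the row before left it; what a row does not reach is not made up. A row lasts 1/12 s, in which the tool goes at most 41.7 mm and 7.16 degrees, less where a joint would pass 70% of its speed; a pose out of reach is approached as far as the arm can. A call with a gripper value outside its range is refused whole. The fingers move at their own pace and stop on an object; "grip_force" is the grip in N (left out, the last holds). Time passes only in rows, so rows that do not move let the fingers close. It gives the time, the measured TCP pose, the force and the opening at its end, in the units of the state.
- robot.get_state(): the state, without advancing time (a new reading comes with each control period).
- vision.capture(name): name is "side" or "top" or "wrist"; returns a dict with "color" (400x640x3 uint8, red, green, blue), "camera_matrix" (3x3 intrinsics, pixels), "world_from_camera" (4x4, takes a point from camera to world coordinates). Camera axes: x right, y up, looking along -z (the intrinsics and any distortion apply to the point x, -y, -z); pixel columns grow to the right and rows downward; lengths in m; the calibration is good to about 2 mm. A picture is of the moment at which its call begins. There is no depth.
- robot.finish_job(): hands the job in, once; it reports no verdict.
The state is a dict: "time": time; "qpos": joint angles; "qd": joint speeds; "tau": joint torques, N m; "eef_pos": TCP position; "ee_rot": TCP orientation; "wrist_force": force on the tool from outside, world axes, zero at the start; "wrist_torque": the same for the moment, N m; "finger_gap": opening from 0.0 (shut) to 1.0 (fully open).
Only numpy, scipy, OpenCV 4.12 (cv2) and the standard library are available. Lean on these libraries where they do the work, as an engineer would, in place of code of your own. Each camera call takes 0.05 s, during which the arm holds its last target.

## Task

The three microscope objectives are each parked in the wrong stand: put the long one in the well beside the oil bottle, the squat one in the well beside the slide box and the one with the collar in the well beside the petri dish, all standing upright. Use the well of the empty spare stand as the free spot for the swap, and leave it empty at the end; never put an objective down on the bare bench, and do not tip or drop one. Leave the eyepiece, the cleaner bottle and the paper carton where they are.

Things in the scene. Friction and masses are not known exactly. Their poses are not given: they have to be found in the camera images.
- long_objective: Long slim steel objective, 66 tall: cylinder of diameter 26 up to 46, then a cone narrowing to diameter 12 at the top; about 0.13 kg. Stands upright on its flat mounting end. Origin: centre of its underside; z along its axis, up. (mm)
- squat_objective: Short wide steel objective, plain cylinder of diameter 32 and 38 tall with a wide dark lens on top; about 0.10 kg. Stands upright on its flat mounting end. Origin: centre of its underside; z along its axis, up. (mm)
- collar_objective: Steel objective 52 tall, cylinder of diameter 28 with a wide dark ribbed collar of diameter 40 from 20 to 36 above the underside, bright top with a small dark lens; about 0.16 kg. Stands upright on its flat mounting end. Origin: centre of its underside; z along its axis, up. (mm)
- oil_stand: Fixed aluminium plate, x from -40 to 102, 86 wide, 5 thick, with a white round well and, fixed to it, centred at x = 71: a small closed amber bottle with a black cap, diameter 34, its top 63 above the bench. Well: inner diameter 46, outer 56, floor 8 and rim 13 above the bench. Origin: centre of the well at bench height; z up; x from the well to the bottle. (mm)
- slide_stand: Fixed aluminium plate, x from -40 to 102, 86 wide, 5 thick, with a white round well and, fixed to it, centred at x = 71: a black slide box, 46 along x and 82 along y, filled with upright white slides, their tops 36 above the bench. Well: inner diameter 46, outer 56, floor 8 and rim 13 above the bench. Origin: centre of the well at bench height; z up; x from the well to the slide box. (mm)
- dish_stand: Fixed aluminium plate, x from -40 to 102, 86 wide, 5 thick, with a white round well and, fixed to it, centred at x = 71: a flat clear covered petri dish of diameter 58, its top 20 above the bench. Well: inner diameter 46, outer 56, floor 8 and rim 13 above the bench. Origin: centre of the well at bench height; z up; x from the well to the petri dish. (mm)
- spare_stand: The free spot, fixed: nearly square aluminium plate 80 x 86, 5 thick, with the same white parking well in its middle and nothing else. Well: inner diameter 46, outer 56, floor 8 and rim 13 above the bench. Origin: centre of the well at bench height; z up; x from the well along the 80 side. (mm)
- eyepiece: Bystander, loose: eyepiece standing upright, 58 tall, steel tube of diameter 30 below, black head of diameter 42 above. Origin: centre of its underside. (mm)
- cleaner_bottle: Bystander, loose: plain white plastic bottle, diameter 48, about 100 tall. Origin: centre of its underside. (mm)
- wipe_box: Bystander, loose: plain white paper carton 60 x 110, 45 tall. Origin: centre of its underside. (mm)
Mind the look-alikes: they are no part of the job. What is shaped like the long_objective but orange is not meant. What is shaped like the squat_objective but orange is not meant.

How it is judged:
On the way:
1. one of the objectives stands released in the well of the spare stand (((horizontal distance between long_objective and spare_stand below 0.012 m and z of long_objective in the frame of spare_stand between 0.004 and 0.011 m and angle between long_objective's own z axis and vertical below 0.1 rad and contact force between the fingers and long_objective below 0.1 N) or (horizontal distance between squat_objective and spare_stand below 0.012 m and z of squat_objective in the frame of spare_stand between 0.004 and 0.011 m and angle between squat_objective's own z axis and vertical below 0.1 rad and contact force between the fingers and squat_objective below 0.1 N) or (horizontal distance between collar_objective and spare_stand below 0.012 m and z of collar_objective in the frame of spare_stand between 0.004 and 0.011 m and angle between collar_objective's own z axis and vertical below 0.1 rad and contact force between the fingers and collar_objective below 0.1 N))), for 0.2 s.
At the end, for the whole second after the job is handed in: Long objective in the oil bottle's well, squat one in the slide box's well, collared one in the petri dish's well: each within 12 mm of the well's centre, its underside on the well's floor (4 to 11 mm above the bench), within 0.1 rad of upright, released and at rest. The spare well is thereby empty (horizontal distance between long_objective and oil_stand below 0.012 m and z of long_objective in the frame of oil_stand between 0.004 and 0.011 m and angle between each of long_objective, squat_objective, collar_objective's own z axis and vertical below 0.1 rad and contact force between the fingers and long_objective below 0.1 N and linear speed of each of long_objective, squat_objective, collar_objective below 0.02 m/s and horizontal distance between squat_objective and slide_stand below 0.012 m and z of squat_objective in the frame of slide_stand between 0.004 and 0.011 m and contact force between the fingers and squat_objective below 0.1 N and horizontal distance between collar_objective and dish_stand below 0.012 m and z of collar_objective in the frame of dish_stand between 0.004 and 0.011 m and contact force between the fingers and collar_objective below 0.1 N); the robot touches nothing.
It fails at once if an objective is tipped by more than 0.6 rad (angle between any of long_objective, squat_objective, collar_objective's own z axis and vertical above 0.6 rad).
It fails at once if an objective is set down on the bare bench (height (world z) of any of long_objective, squat_objective, collar_objective below 0.0035 m).
It fails at once if an objective is dropped (falls free of the fingers faster than 0.6 m/s) ((linear speed of long_objective above 0.6 m/s and contact force between the fingers and long_objective below 0.1 N) or (linear speed of squat_objective above 0.6 m/s and contact force between the fingers and squat_objective below 0.1 N) or (linear speed of collar_objective above 0.6 m/s and contact force between the fingers and collar_objective below 0.1 N)).
It fails at once if a bystander is moved by more than 20 mm (distance of any of eyepiece, cleaner_bottle, wipe_box from where it was at the start of the episode above 0.02 m).
It also fails if it takes over 128 s, if anything falls off the work surface, if the arm or the gripper's body presses on something with over 40 N, if the wrist force passes 120 N, or if a joint passes its speed limit or range.

## Working session

There is one attempt and no reset: what is moved stays moved. The work goes in short steps, Python scripts to look and compute and a tool call to move; the robot and the scene stay as the last step left them, time stands still between calls to the robot, and variables do not carry over. Pictures are saved under pics/ and viewed, and the job is handed in when it is done.

Besides the shell and the picture viewer there is one more tool, called after "Emit:" as a command line: name --argument value ..., lists and objects as JSON in quotes. send_rows: Moves the arm, as the interface text tells. Its arguments: {"type":"object","properties":{"steps":{"type":"array","items":{"type":"number"}},"grip_force":{"type":"number"}},"required":["steps"]}

```bash
ls; mkdir -p pics
python3 - <<'E'
from cell import robot, vision
import cv2,numpy as np
print(robot.get_state()); print(getattr(robot,'tip_extent',None))
for n in ["side","top","wrist"]:
    c=vision.capture(n); cv2.imwrite(f"pics/{n}0.png",c["color"][:,:,::-1]); print(n,c["camera_matrix"].tolist(),np.round(c["world_from_camera"],4).tolist(),[k for k in c])
E
```

```text
pics
{'time': 0.0, 'qpos': array([ 1.11382117e+00,  3.26930255e-01, -1.93617128e-01,  1.05198557e+00,
        1.96118666e-07,  1.43658584e+00]), 'qd': array([ 0.00019442, -0.00101924,  0.00096173,  0.00124422,  0.00047483,
       -0.00065742]), 'tau': array([ 3.51074295e-04, -4.43392432e+01,  2.62442207e+01,  1.54692354e-02,
       -1.08350525e-04,  2.78876527e-06]), 'eef_pos': array([0.17416093, 0.52101536, 0.19929668]), 'ee_rot': array([ 4.08415003e-04,  8.11538258e-01,  5.84298641e-01, -7.66266946e-04]), 'wrist_force': array([-0.12460161,  0.05362501, -0.74254511]), 'wrist_torque': array([-0.03696793, -0.02519753,  0.02472933]), 'finger_gap': 1.000331425343511}
0.008
side [[369.2071504777771, 0.0, 322.2182793290012], [0.0, 369.2071504777771, 204.22095758723881], [0.0, 0.0, 1.0]] [[-0.7057, 0.3306, -0.6267, 0.0726], [-0.7082, -0.3579, 0.6086, 0.5066], [-0.023, 0.8733, 0.4867, 0.469], [0.0, 0.0, 0.0, 1.0]] ['color', 'camera_matrix', 'world_from_camera']
top [[397.3300909201638, 0.0, 325.4313165707], [0.0, 397.3300909201638, 200.4899860709751], [0.0, 0.0, 1.0]] [[0.011, 0.9839, -0.1786, 0.4314], [-0.9999, 0.0122, 0.0056, -0.0107], [0.0077, 0.1785, 0.9839, 0.8475], [0.0, 0.0, 0.0, 1.0]] ['color', 'camera_matrix', 'world_from_camera']
wrist [[284.73950044785227, 0.0, 319.97899345167394], [0.0, 284.73950044785227, 200.23086758557503], [0.0, 0.0, 1.0]] [[0.3174, -0.9058, -0.2807, 0.1017], [0.9483, 0.303, 0.0947, 0.5452], [-0.0008, -0.2962, 0.9551, 0.372], [0.0, 0.0, 0.0, 1.0]] ['color', 'camera_matrix', 'world_from_camera']
```

View pics/top0.png

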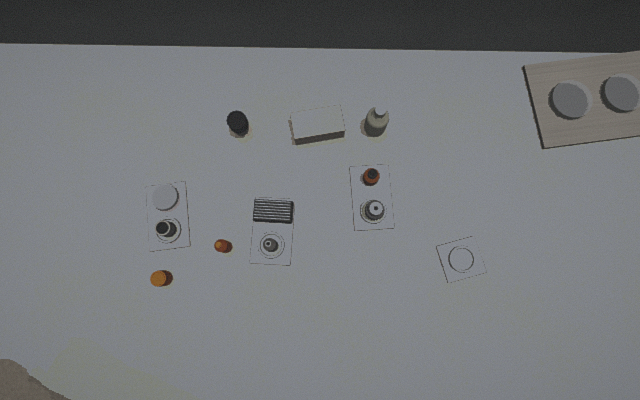

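View pics/side0.png

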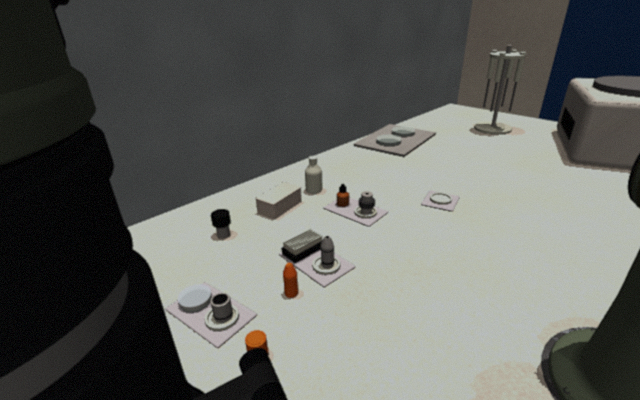

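View pics/wrist0.png

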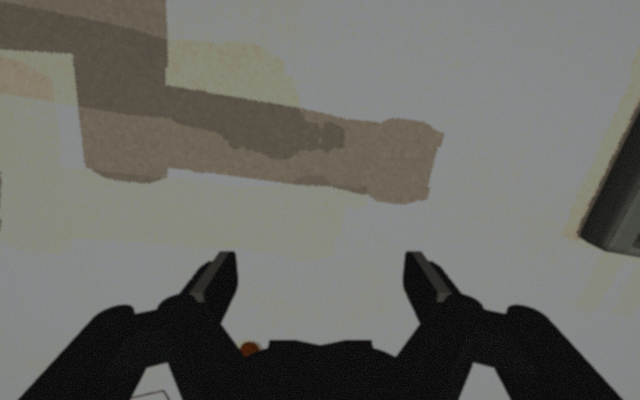

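```bash
cat > h.py <<'E'
from cell import robot, vision
import cv2,numpy as np
def ray(c,u,v,z):
    K=c["camera_matrix"];T=c["world_from_camera"]
    d=np.array([(u-K[0,2])/K[0,0],-(v-K[1,2])/K[1,1],-1.]);d=T[:3,:3]@d;o=T[:3,3]
    return o+d*(z-o[2])/d[2]
def proj(c,p):
    K=c["camera_matrix"];T=c["world_from_camera"]
    q=T[:3,:3].T@(np.asarray(p)-T[:3,3]);return np.array([K[0,0]*q[0]/-q[2]+K[0,2],K[1,1]*-q[1]/-q[2]+K[1,2]])
def zoom(c,name,x0,y0,x1,y1,s,bright=1.0):
    im=c["color"][y0:y1,x0:x1,::-1];im=cv2.resize(im,None,fx=s,fy=s,interpolation=cv2.INTER_CUBIC)
    im=np.clip(im*bright,0,255).astype(np.uint8);cv2.imwrite("pics/"+name,im)
E
python3 - <<'E'
from h import *
c=vision.capture("top")
zoom(c,"t1.png",140,150,300,270,5,1.4)
zoom(c,"t2.png",340,150,500,290,5 if 0 else 4,1.4)
E
```

```text
(no output)
```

View pics/t1.png

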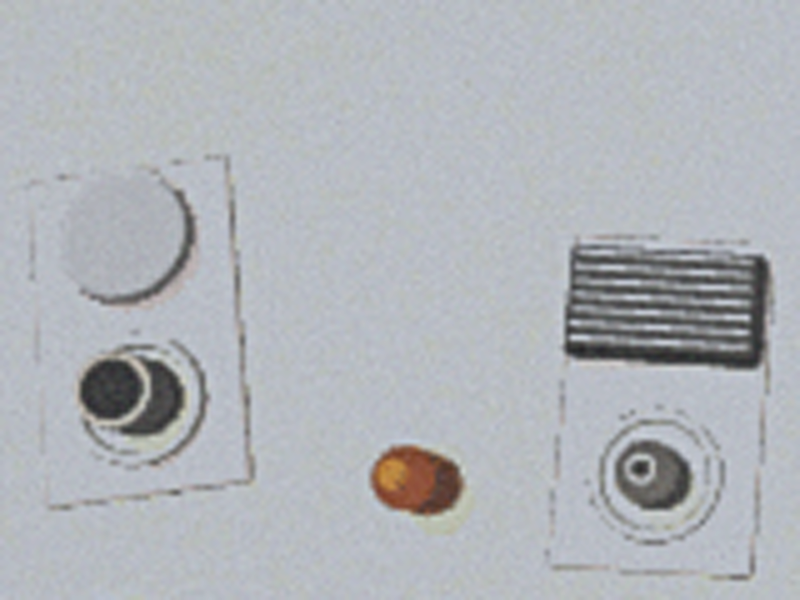

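View pics/t2.png

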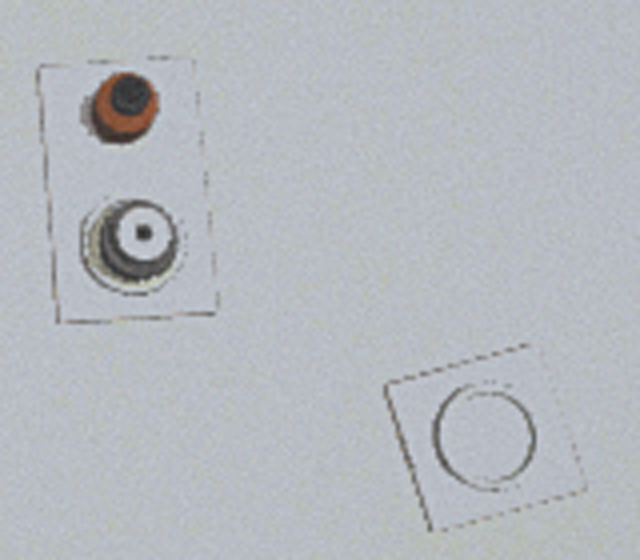

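Run:
```python
from h import *
c=vision.capture("top")
def P(pts,x0,y0,s): return np.array([ray(c,(a+.5)/s-.5+x0,(b+.5)/s-.5+y0,0.005)[:2] for a,b in pts])
# model corners: order near-left(img), near-right, far-right, far-left ; far=+x(model)
M=np.array([[-.04,.043],[-.04,-.043],[.102,-.043],[.102,.043]])
MS=np.array([[-.04,.043],[-.04,-.043],[.04,-.043],[.04,.043]])
for n,pts,o,m in [("dish",[(48,508),(253,481),(228,156),(28,184)],(140,150,5),M),
 ("slide",[(549,568),(753,577),(771,243),(575,237)],(140,150,5),M),
 ("oil",[(58,323),(217,313),(194,58),(38,66)],(340,150,4),M),
 ("spare",[(431,531),(587,489),(536,345),(386,384)],(340,150,4),MS)]:
    W=P(pts,*o);mc=m.mean(0);wc=W.mean(0);H=(m-mc).T@(W-wc);U,S,V=np.linalg.svd(H);R=V.T@np.diag([1,np.linalg.det(V.T@U.T)])@U.T
    t=wc-R@mc;print(n,np.round(t,4),"yaw",np.round(np.degrees(np.arctan2(R[1,0],R[0,0])),1),"res mm",np.round(((m@R.T+t)-W)*1000,1).tolist())
# objectives: top centers
def pt(a,b,x0,y0,s,z): return np.round(ray(c,(a+.5)/s-.5+x0,(b+.5)/s-.5+y0,z),4)
print("squat",pt(112,391,140,150,5,.046)); print("long",pt(641,467,140,150,5,.074)); print("collar",pt(144,233,340,150,4,.060))
print("rings: dish",pt(144,404,140,150,5,.013),"slide",pt(660,481,140,150,5,.013),"oil",pt(132,245,340,150,4,.013),"spare",pt(485,437,340,150,4,.013))
print("oranges long",pt(393,473,140,150,5,.066),"squat",ray(c,159,277,.038), "eyep",ray(c,237,120,.058))
```

```text
dish [0.5167 0.3165] yaw 8.6 res mm [[-0.7, -0.1], [-0.2, -0.1], [0.1, 0.2], [0.8, -0.0]]
slide [0.4874 0.098 ] yaw -1.7 res mm [[-0.3, 0.2], [-0.0, -0.4], [-0.3, -0.6], [0.6, 0.8]]
oil [ 0.563  -0.1168] yaw 4.1 res mm [[-0.4, 0.5], [-0.6, -0.5], [0.8, -0.1], [0.2, 0.1]]
spare [ 0.4632 -0.302 ] yaw 15.5 res mm [[-1.0, 0.2], [-0.5, 0.1], [1.4, -1.2], [0.1, 1.0]]
squat [0.5167 0.3139 0.046 ]
long [0.4866 0.0956 0.074 ]
collar [ 0.5605 -0.1163  0.06  ]
rings: dish [0.5149 0.3134 0.013 ] slide [0.4852 0.0959 0.013 ] oil [ 0.5616 -0.1161  0.013 ] spare [ 0.4627 -0.2992  0.013 ]
oranges long [0.4837 0.1935 0.066 ] squat [0.41910141 0.31483531 0.038     ] eyep [0.74356594 0.17167264 0.058     ]
```

Emit:
send_rows --steps '[0.019, -0.032, 0, 0, 0, 1.85, 0.0854, 0.019, -0.032, 0, 0, 0, 1.85, 0.0854, 0.019, -0.032, 0, 0, 0, 1.85, 0.0854, 0.019, -0.032, 0, 0, 0, 1.85, 0.0854, 0.019, -0.032, 0, 0, 0, 1.85, 0.0854, 0.019, -0.032, 0, 0, 0, 1.85, 0.0854, 0.019, -0.032, 0, 0, 0, 1.85, 0.0854, 0.019, -0.032, 0, 0, 0, 1.85, 0.0854, 0.019, -0.032, 0, 0, 0, 1.85, 0.0854, 0.019, -0.032, 0, 0, 0, 1.85, 0.0854]' --grip_force 50

```text
time: 1.08
eef_pos: [0.365, 0.2, 0.2003]
ee_rot: [0.0, 0.706, 0.708, 0.0]
wrist_force: [1.1, 0.5, 0.5]
finger_gap: 1.001
```

Emit:
send_rows --steps '[0.019, -0.032, 0, 0, 0, 0, 0.0854, 0.019, -0.032, 0, 0, 0, 0, 0.0854, 0.019, -0.032, 0, 0, 0, 0, 0.0854, 0.019, -0.032, 0, 0, 0, 0, 0.0854, 0.019, -0.032, 0, 0, 0, 0, 0.0854, 0.019, -0.032, 0, 0, 0, 0, 0.0854, 0.019, -0.032, 0, 0, 0, 0, 0.0854, 0.019, -0.032, 0, 0, 0, 0, 0.0854, 0.019, -0.032, 0, 0, 0, 0, 0.0854, 0.016, -0.029, 0, 0, 0, 0, 0.0854]'

```text
time: 1.92
eef_pos: [0.5524, -0.1176, 0.1999]
ee_rot: [0.0, 0.707, 0.707, 0.0]
wrist_force: [0.3, -0.1, 0.3]
finger_gap: 1.004
```

Run:
```python
from h import *
c=vision.capture("wrist"); zoom(c,"w1.png",0,0,640,400,1,1.5)
print(robot.get_state()["eef_pos"])
for p in [(.5605,-.1163,.060),(.562,-.1165,.013),(.563,-.1168,.013)]: print(proj(c,p))
```

```text
[ 0.55536867 -0.12296972  0.19972542]
[321.06858103 189.72950841]
[320.74842956 181.34875811]
[320.51719824 182.10076081]
```

View pics/w1.png

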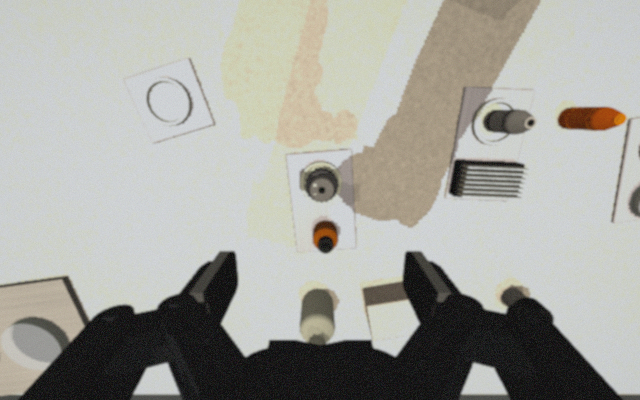

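Emit:
send_rows --steps '[0, 0, -0.01, 0, 0, 0, 0.0854, 0, 0, 0, 0, 0, 0, 0.0854]'

```text
time: 2.13
eef_pos: [0.5501, -0.1153, 0.1878]
ee_rot: [-0.002, 0.707, 0.707, -0.001]
wrist_force: [-1.0, -0.4, -1.0]
finger_gap: 1.002
```

Emit:
send_rows --steps '[0.003, -0.001, -0.01, 0, 0, 0, 0.0854, 0.003, 0, -0.02, 0, 0, 0, 0.0854, 0.003, 0, -0.025, 0, 0, 0, 0.0854, 0, 0, -0.025, 0, 0, 0, 0.0854, 0, 0, -0.025, 0, 0, 0, 0.0854, 0, 0, -0.02, 0, 0, 0, 0.0854, 0, 0, -0.015, 0, 0, 0, 0.0854, 0, 0, -0.01, 0, 0, 0, 0.0854, 0, 0, -0.01, 0, 0, 0, 0.0854, 0, 0, 0, 0, 0, 0, 0.0854]'

```text
time: 2.97
eef_pos: [0.5591, -0.1152, 0.0284]
ee_rot: [-0.001, 0.707, 0.708, -0.001]
wrist_force: [0.1, 0.9, 0.4]
finger_gap: 0.998
```

Run:
```python
from h import *
print(robot.get_state()["eef_pos"])
c=vision.capture("wrist"); zoom(c,"w2.png",0,0,640,400,1,1.5)
c=vision.capture("side"); zoom(c,"s2.png",250,100,480,280,3,1.5)
```

```text
[ 0.55908021 -0.1151753   0.02837028]
```

View pics/w2.png

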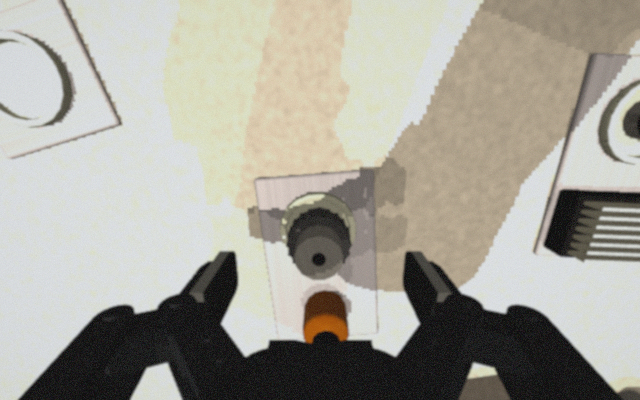

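View pics/s2.png

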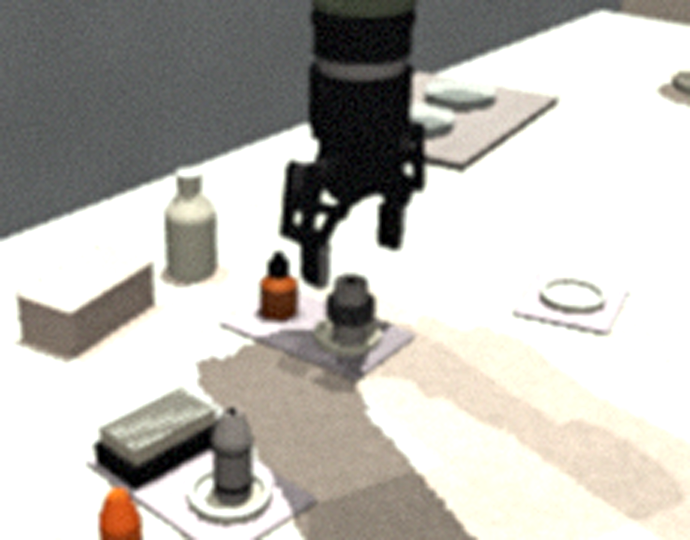

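Run:
```python
from h import *
print(robot.get_state()["eef_pos"])
c=vision.capture("side"); zoom(c,"s3.png",250,100,480,280,3,1.5)
w=vision.capture("wrist");print(w["world_from_camera"][:3,3])
f=lambda p:(proj(c,p)-[250,100])*3
for p in [(.559,-.115-.043,.033),(.559,-.115+.043,.033),(.56,-.1163,.06),(.56,-.1163,.008)]: print(f(p))
```

```text
[ 0.56056855 -0.11603073  0.03032249]
[ 0.48432556 -0.11650185  0.20333086]
[381.89941656 291.05500129]
[314.23836808 328.975446  ]
[350.30422209 278.86469824]
[348.04249449 335.14379806]
```

View pics/s3.png

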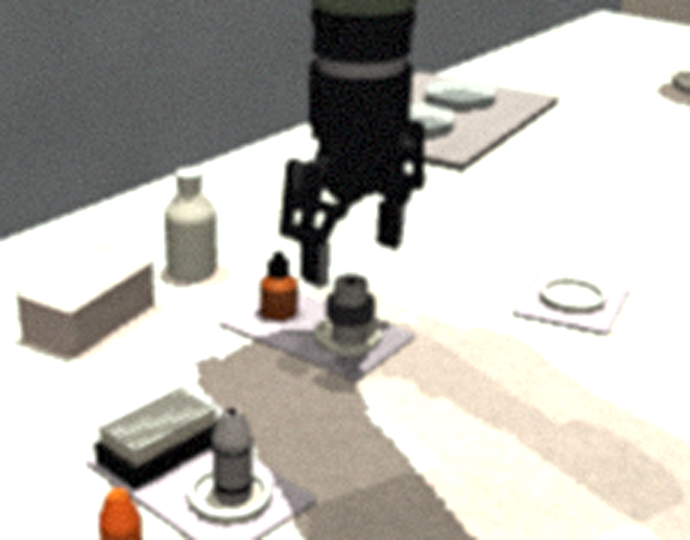

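Run:
```python
from h import *
s=robot.get_state();print(s["eef_pos"],s["qpos"])
w=vision.capture("wrist");print(np.round(w["world_from_camera"],3))
print(proj(w,(.5605,-.1163,.06)),proj(w,(.563+.071,-.1118,.063)))
c=vision.capture("side")
import scipy.optimize as so
# triangulate tips: side px & wrist px
for (a,b),(u,v) in [((315,281),(415,252)),((390,246),(225,252)),((315,281),(225,252))]:
    t=np.array([(a+.5)/3-.5+250,(b+.5)/3-.5+100])
    r=so.least_squares(lambda p:np.r_[proj(c,p)-t,proj(w,p)-[u,v]],[.56,-.11,.05]);print(r.x,r.fun)
```

```text
[ 0.56131807 -0.11652866  0.03109753] [-3.33432609e-01  5.30657298e-01 -3.48745511e-01  6.89594154e-01
  6.49904217e-06 -3.33726090e-01]
[[-0.    -0.954 -0.298  0.484]
 [ 1.     0.    -0.001 -0.117]
 [ 0.001 -0.298  0.954  0.204]
 [ 0.     0.     0.     1.   ]]
[320.45777372 253.24735241] [327.56700585 360.76401492]
[ 0.55172892 -0.06910689  0.07581833] [2.04758555 1.61266854 0.17091935 0.52272929]
[ 0.55339368 -0.16503796  0.07250878] [2.04218399 0.82641366 0.20487108 0.41657459]
[ 0.6003353  -0.19323578 -0.0079472 ] [17.66321392  7.7152332   2.58228817  5.43043027]
```

Emit:
send_rows --steps '[0, 0, -0.005, 0, 0, 0, 0.0854, 0, 0, -0.005, 0, 0, 0, 0.0854, 0, 0, 0, 0, 0, 0, 0.0854, 0, 0, 0, 0, 0, 0, 0.0854]'

```text
time: 3.6
eef_pos: [0.5599, -0.1163, 0.0196]
ee_rot: [-0.0, 0.707, 0.707, -0.0]
wrist_force: [-1.2, -0.3, 1.1]
finger_gap: 1.003
```

Run:
```python
from h import *
c=vision.capture("side"); zoom(c,"s4.png",290,140,400,240,6,1.5)
s=robot.get_state();print(s["eef_pos"],s["wrist_force"])
```

```text
[ 0.56018056 -0.11634596  0.01978215] [-0.30996555  0.59232276  0.18161434]
```

View pics/s4.png

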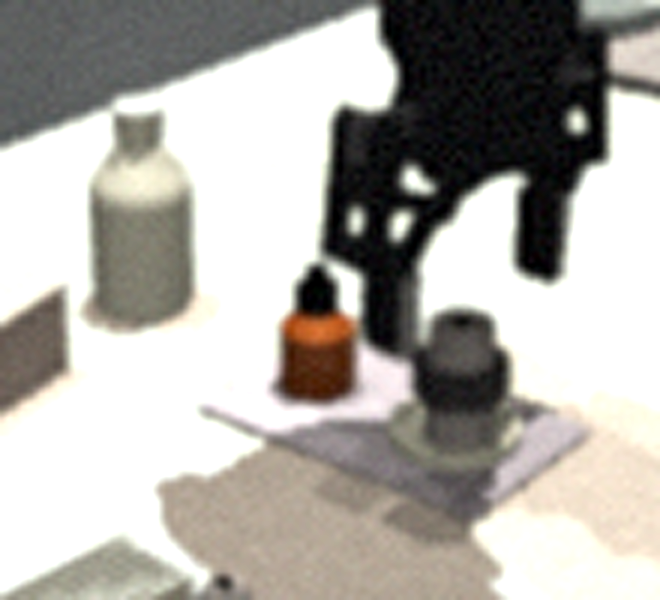

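Emit:
send_rows --steps '[0, 0, -0.005, 0, 0, 0, 0.0854, 0, 0, -0.005, 0, 0, 0, 0.0854, 0, 0, -0.005, 0, 0, 0, 0.0854, 0, 0, 0, 0, 0, 0, 0.0854, 0, 0, 0, 0, 0, 0, 0.0854]'

```text
time: 4.07
eef_pos: [0.5599, -0.1162, 0.0044]
ee_rot: [-0.001, 0.707, 0.707, -0.0]
wrist_force: [0.2, -0.4, 0.2]
finger_gap: 1.006
```

Run:
```python
from h import *
c=vision.capture("side"); zoom(c,"s5.png",290,140,400,240,6,1.5)
s=robot.get_state();print(s["eef_pos"],s["wrist_force"])
```

```text
[ 0.56026248 -0.11630946  0.00480025] [ 0.20621905 -0.25280907  0.48759914]
```

View pics/s5.png

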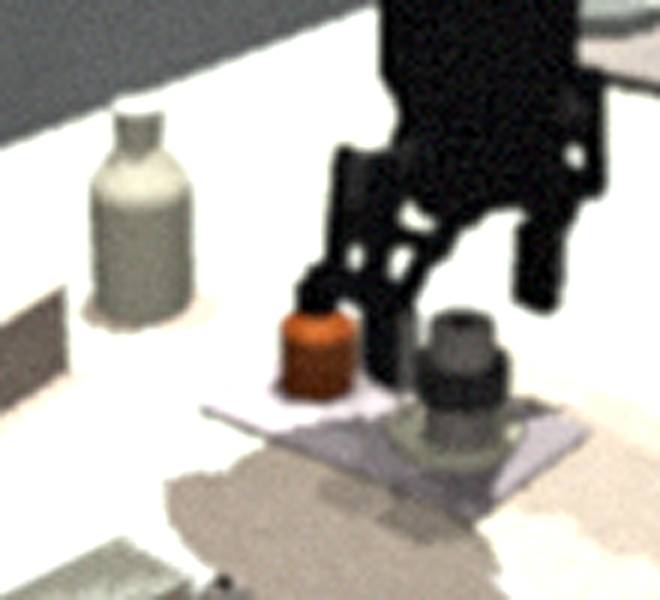

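Emit:
send_rows --steps '[0, 0, -0.004, 0, 0, 0, 0.0854, 0, 0, -0.004, 0, 0, 0, 0.0854, 0, 0, 0, 0, 0, 0, 0.0854]'

```text
time: 4.37
eef_pos: [0.56, -0.1162, -0.0037]
ee_rot: [-0.0, 0.707, 0.707, -0.0]
wrist_force: [-0.1, -0.6, 0.4]
finger_gap: 1.002
```

Emit:
send_rows --steps '[0, 0, -0.003, 0, 0, 0, 0.0854, 0, 0, -0.003, 0, 0, 0, 0.0854, 0, 0, -0.003, 0, 0, 0, 0.0854, 0, 0, -0.003, 0, 0, 0, 0.0854, 0, 0, 0, 0, 0, 0, 0.0854]'

```text
time: 4.78
eef_pos: [0.5599, -0.1162, -0.0157]
ee_rot: [-0.001, 0.707, 0.707, -0.0]
wrist_force: [-0.9, 0.4, 0.1]
finger_gap: 0.999
```

Run:
```python
from h import *
c=vision.capture("side"); zoom(c,"s6.png",290,140,400,240,6,1.5)
s=robot.get_state();print(s["eef_pos"],s["wrist_force"])
```

```text
[ 0.56009312 -0.11626947 -0.015376  ] [-0.25345237  0.21766234 -0.07343004]
```

View pics/s6.png

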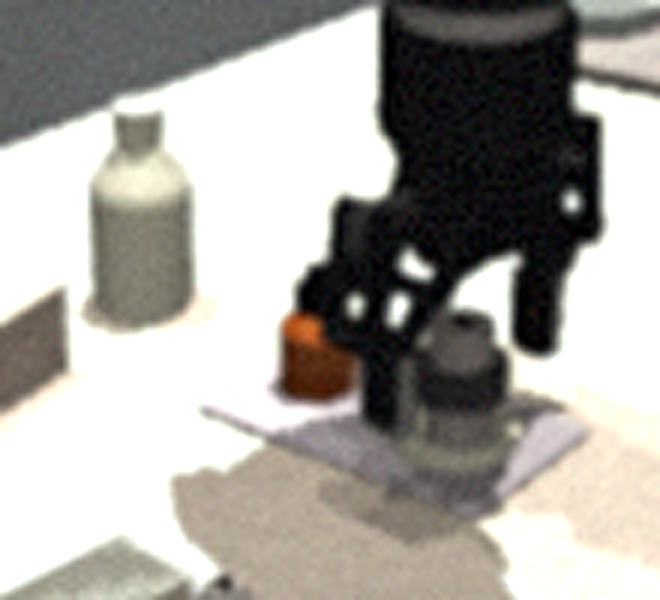

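Emit:
send_rows --steps '[0, 0, 0, 0, 0, 0, 0.06, 0, 0, 0, 0, 0, 0, 0.05, 0, 0, 0, 0, 0, 0, 0.044, 0, 0, 0, 0, 0, 0, 0.03, 0, 0, 0, 0, 0, 0, 0.03, 0, 0, 0, 0, 0, 0, 0.03, 0, 0, 0, 0, 0, 0, 0.03, 0, 0, 0, 0, 0, 0, 0.03]' --grip_force 50

```text
time: 5.5
eef_pos: [0.5608, -0.1164, -0.0145]
ee_rot: [0.0, 0.707, 0.707, 0.0]
wrist_force: [-1.3, 0.8, 5.4]
finger_gap: 0.442
```

Run:
```python
from h import *
c=vision.capture("side"); zoom(c,"s7.png",290,140,400,240,6,1.5)
s=robot.get_state();print(s["eef_pos"],s["wrist_force"],s["finger_gap"])
```

```text
[ 0.56070325 -0.11638893 -0.01450596] [-1.57793547  0.8475546   4.67777787] 0.4375419907013072
```

View pics/s7.png

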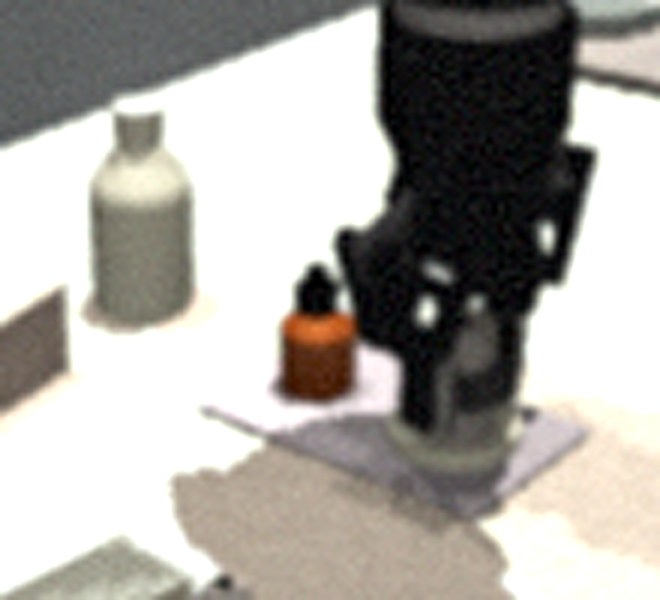

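Emit:
send_rows --steps '[0, 0, 0.003, 0, 0, 0, 0.03, 0, 0, 0.005, 0, 0, 0, 0.03, 0, 0, 0.01, 0, 0, 0, 0.03, 0, 0, 0.01, 0, 0, 0, 0.03, 0, 0, 0.01, 0, 0, 0, 0.03, 0, 0, 0.005, 0, 0, 0, 0.03, 0, 0, 0.002, 0, 0, 0, 0.03, 0, 0, 0, 0, 0, 0, 0.03]'

```text
time: 6.22
eef_pos: [0.5611, -0.1166, 0.0311]
ee_rot: [0.001, 0.707, 0.707, 0.0]
wrist_force: [-0.3, -0.2, -1.0]
finger_gap: 0.441
```

Run:
```python
from h import *
c=vision.capture("side"); zoom(c,"s8.png",290,140,400,240,6,1.5)
s=robot.get_state();print(s["eef_pos"],s["wrist_force"],s["finger_gap"])
```

```text
[ 0.56062879 -0.11645994  0.03041427] [ 0.44855413 -0.59008839 -1.9534252 ] 0.43636797173017156
```

View pics/s8.png

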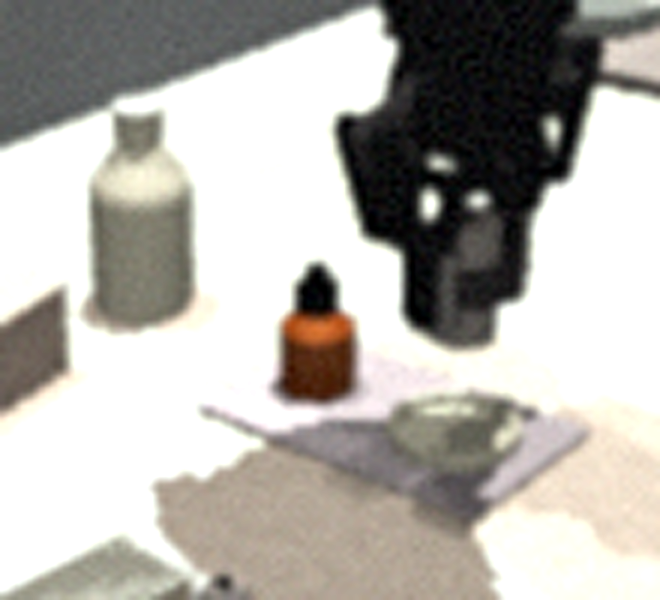

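Emit:
send_rows --steps '[-0.004, -0.007, 0, 0, 0, 0, 0.03, -0.008, -0.015, 0, 0, 0, 0, 0.03, -0.012, -0.022, 0, 0, 0, 0, 0.03, -0.013, -0.024, 0, 0, 0, 0, 0.03, -0.013, -0.024, 0, 0, 0, 0, 0.03, -0.013, -0.024, 0, 0, 0, 0, 0.03, -0.013, -0.024, 0, 0, 0, 0, 0.03, -0.012, -0.022, 0, 0, 0, 0, 0.03, -0.007, -0.015, 0, 0, 0, 0, 0.03, -0.003, -0.007, 0, 0, 0, 0, 0.03]'

```text
time: 7.1
eef_pos: [0.4607, -0.3026, 0.0296]
ee_rot: [-0.0, 0.708, 0.706, -0.0]
wrist_force: [-0.6, 1.0, -1.6]
finger_gap: 0.441
```

Emit:
send_rows --steps '[0, 0, -0.005, 0, 0, 0, 0.03, 0, 0, -0.005, 0, 0, 0, 0.03, 0, 0, 0, 0, 0, 0, 0.03, 0, 0, 0, 0, 0, 0, 0.03]'

```text
time: 7.43
eef_pos: [0.4623, -0.2988, 0.0193]
ee_rot: [-0.001, 0.707, 0.708, 0.0]
wrist_force: [0.5, -0.6, -1.4]
finger_gap: 0.437
```

Run:
```python
from h import *
c=vision.capture("side"); zoom(c,"s9.png",390,120,490,220,6,1.5)
s=robot.get_state();print(s["eef_pos"],s["wrist_force"],s["finger_gap"])
w=vision.capture("wrist"); zoom(w,"w9.png",0,0,640,400,1,1.5)
print(proj(w,(.463,-.3005,.013)))
```

```text
[ 0.46258268 -0.29907514  0.01962181] [ 0.03222578 -0.07479458 -1.66210127] 0.43738871400176776
[317.87382782 230.10248618]
```

View pics/s9.png

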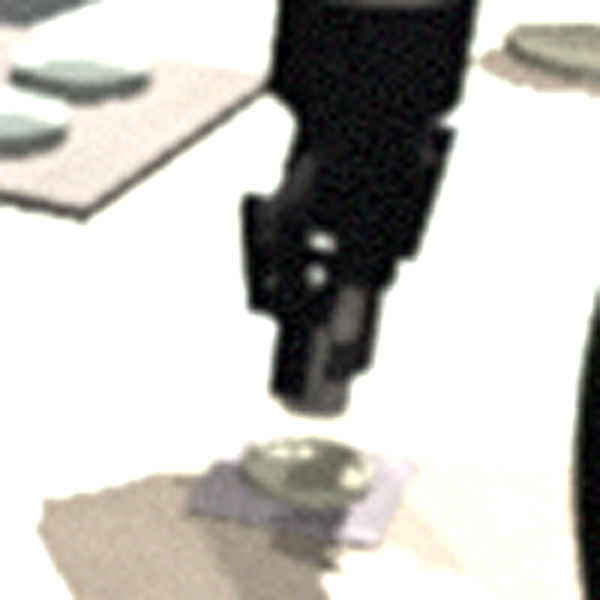

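View pics/w9.png

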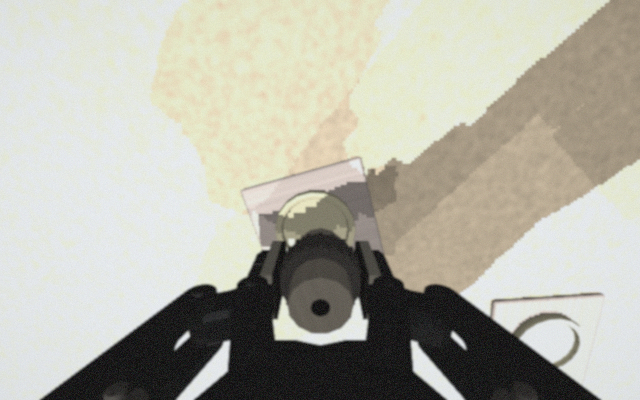

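Emit:
send_rows --steps '[0, -0.001, -0.005, 0, 0, 0, 0.03, 0, -0.001, -0.007, 0, 0, 0, 0.03, 0, 0, -0.007, 0, 0, 0, 0.03, 0, 0, -0.005, 0, 0, 0, 0.03, 0, 0, -0.004, 0, 0, 0, 0.03, 0, 0, -0.003, 0, 0, 0, 0.03, 0, 0, -0.002, 0, 0, 0, 0.03, 0, 0, 0, 0, 0, 0, 0.03]'

```text
time: 8.2
eef_pos: [0.4622, -0.3022, -0.0134]
ee_rot: [-0.0, 0.707, 0.707, -0.0]
wrist_force: [0.1, -0.2, -1.9]
finger_gap: 0.442
```

Run:
```python
from h import *
c=vision.capture("side"); zoom(c,"s10.png",390,120,490,220,6,1.5)
s=robot.get_state();print(s["eef_pos"],s["wrist_force"],s["finger_gap"])
w=vision.capture("wrist"); zoom(w,"w10.png",0,0,640,400,1,1.5)
```

```text
[ 0.46233965 -0.30233242 -0.01312691] [ 0.43808936 -0.00929447 -0.65801383] 0.4448523095373412
```

View pics/s10.png

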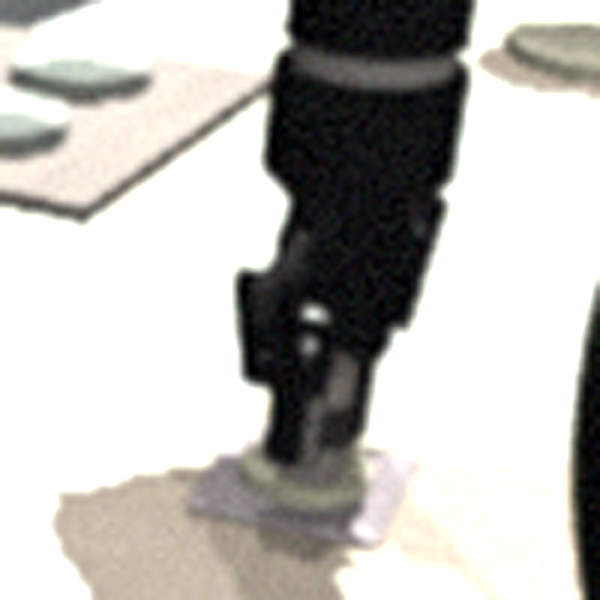

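View pics/w10.png

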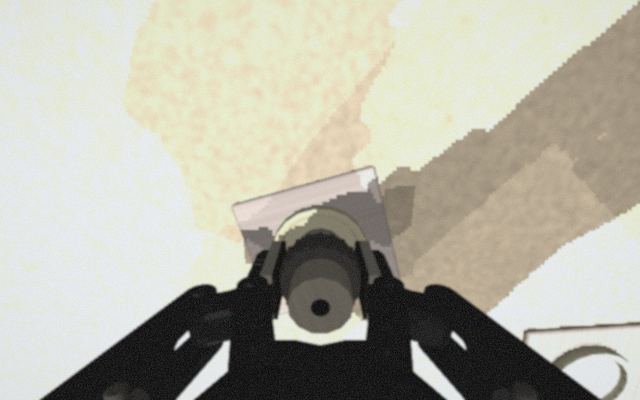

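Emit:
send_rows --steps '[0, 0, -0.001, 0, 0, 0, 0.03, 0, 0, -0.001, 0, 0, 0, 0.03, 0, 0, 0, 0, 0, 0, 0.03, 0, 0, 0, 0, 0, 0, 0.044, 0, 0, 0, 0, 0, 0, 0.05, 0, 0, 0, 0, 0, 0, 0.06, 0, 0, 0, 0, 0, 0, 0.0854, 0, 0, 0, 0, 0, 0, 0.0854, 0, 0, 0, 0, 0, 0, 0.0854]'

```text
time: 9.05
eef_pos: [0.4625, -0.3024, -0.0149]
ee_rot: [-0.0, 0.707, 0.707, 0.0]
wrist_force: [-0.6, 0.4, 0.3]
finger_gap: 0.999
```

Emit:
send_rows --steps '[0, 0, 0.005, 0, 0, 0, 0.0854, 0, 0, 0.015, 0, 0, 0, 0.0854, 0, 0, 0.025, 0, 0, 0, 0.0854, 0, 0, 0.03, 0, 0, 0, 0.0854, 0, 0, 0.03, 0, 0, 0, 0.0854, 0, 0, 0.02, 0, 0, 0, 0.0854, 0, 0, 0.01, 0, 0, 0, 0.0854, 0, 0, 0, 0, 0, 0, 0.0854]'

```text
time: 9.72
eef_pos: [0.4639, -0.3036, 0.1227]
ee_rot: [0.002, 0.707, 0.707, 0.0]
wrist_force: [-0.4, -0.8, 0.2]
finger_gap: 0.996
```

Run:
```python
from h import *
c=vision.capture("side"); zoom(c,"s11.png",250,120,490,300,3,1.5)
s=robot.get_state();print(s["eef_pos"],s["wrist_force"],s["finger_gap"])
w=vision.capture("wrist"); zoom(w,"w11.png",0,0,640,400,1,1.5)
print(proj(w,(.463,-.302,.013)),proj(w,(.463,-.302,.06)))
```

```text
[ 0.46297589 -0.30283045  0.12081396] [ 0.15198664 -0.37753379 -0.39968905] 1.0003192906075824
[320.84991691 190.19342848] [320.99505459 204.61093373]
```

View pics/s11.png

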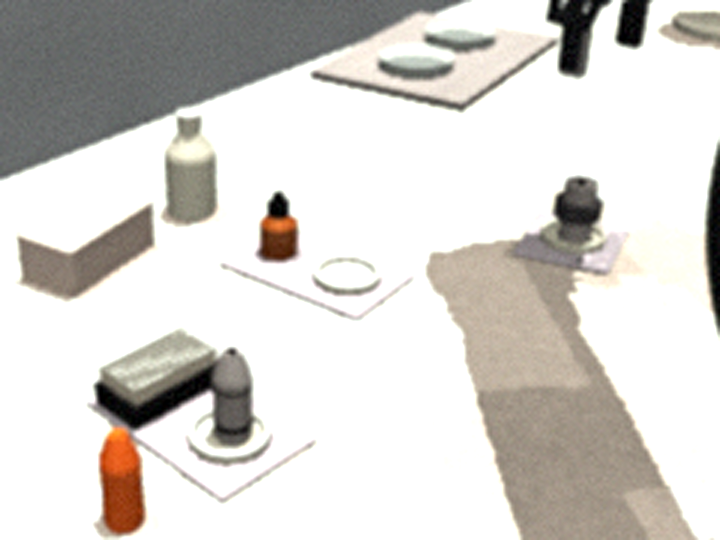

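View pics/w11.png

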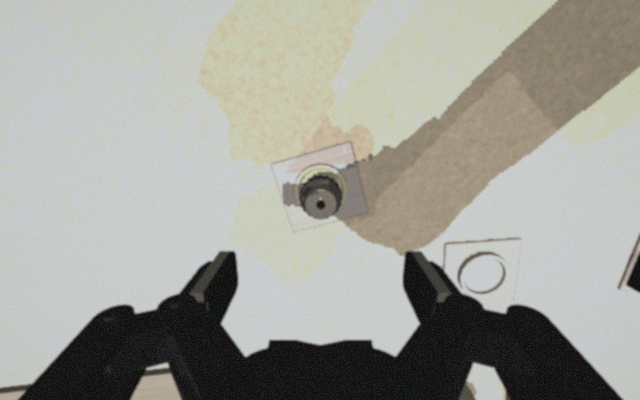

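Emit:
send_rows --steps '[0.002, 0.01, 0, 0, 0, 0, 0.0854, 0.002, 0.02, 0, 0, 0, 0, 0.0854, 0.002, 0.03, 0, 0, 0, 0, 0.0854, 0.002, 0.032, 0, 0, 0, 0, 0.0854, 0.002, 0.032, 0, 0, 0, 0, 0.0854, 0.002, 0.032, 0, 0, 0, 0, 0.0854, 0.002, 0.032, 0, 0, 0, 0, 0.0854, 0.002, 0.032, 0, 0, 0, 0, 0.0854, 0.002, 0.032, 0, 0, 0, 0, 0.0854, 0.002, 0.032, 0, 0, 0, 0, 0.0854]'

```text
time: 10.65
eef_pos: [0.4807, -0.0159, 0.1184]
ee_rot: [-0.001, 0.707, 0.707, -0.001]
wrist_force: [0.2, 0.1, -0.4]
finger_gap: 0.997
```

Emit:
send_rows --steps '[0.002, 0.032, 0, 0, 0, 0, 0.0854, 0.002, 0.032, 0, 0, 0, 0, 0.0854, 0, 0.025, 0, 0, 0, 0, 0.0854, 0, 0.015, 0, 0, 0, 0, 0.0854, 0, 0.007, 0, 0, 0, 0, 0.0854, 0, 0.003, -0.01, 0, 0, 0, 0.0854, 0, 0, -0.01, 0, 0, 0, 0.0854, 0, 0, 0, 0, 0, 0, 0.0854, 0, 0, 0, 0, 0, 0, 0.0854]'

```text
time: 11.4
eef_pos: [0.4851, 0.0947, 0.0986]
ee_rot: [-0.001, 0.708, 0.707, -0.001]
wrist_force: [0.5, -0.9, -0.7]
finger_gap: 1.003
```

Run:
```python
from h import *
w=vision.capture("wrist"); zoom(w,"w12.png",0,0,640,400,1,1.5)
s=robot.get_state();print(s["eef_pos"],s["wrist_force"],s["finger_gap"])
print(proj(w,(.487,.097,.013)),proj(w,(.487,.0965,.074)))
```

```text
[0.48582365 0.09463445 0.09927166] [ 0.26243418 -0.67879558 -0.59632868] 0.9975200322706237
[322.44684573 198.64751851] [322.51090309 222.32719775]
```

View pics/w12.png

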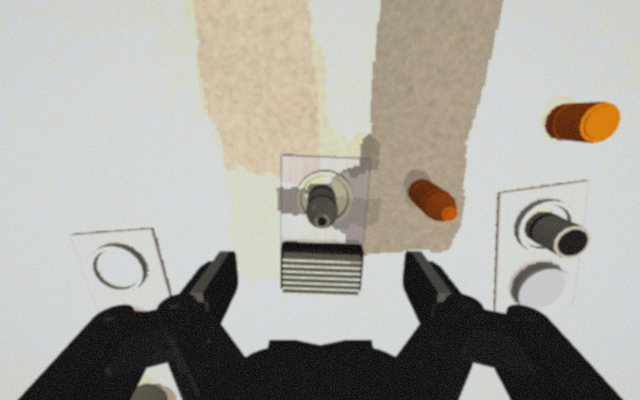

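Emit:
send_rows --steps '[0, 0, -0.01, 0, 0, 0, 0.0854, 0, 0.0005, -0.02, 0, 0, 0, 0.0854, 0, 0, -0.022, 0, 0, 0, 0.0854, 0, 0, -0.022, 0, 0, 0, 0.0854, 0, 0, -0.015, 0, 0, 0, 0.0854, 0, 0, -0.01, 0, 0, 0, 0.0854, 0, 0, -0.008, 0, 0, 0, 0.0854, 0, 0, -0.0045, 0, 0, 0, 0.0854, 0, 0, -0.002, 0, 0, 0, 0.0854, 0, 0, 0, 0, 0, 0, 0.0854]'

```text
time: 12.28
eef_pos: [0.4868, 0.096, -0.0133]
ee_rot: [0.0, 0.707, 0.707, 0.0]
wrist_force: [-0.5, -0.2, -0.2]
finger_gap: 0.998
```

Emit:
send_rows --steps '[0, 0, 0, 0, 0, 0, 0.06, 0, 0, 0, 0, 0, 0, 0.045, 0, 0, 0, 0, 0, 0, 0.035, 0, 0, 0, 0, 0, 0, 0.03, 0, 0, 0, 0, 0, 0, 0.018, 0, 0, 0, 0, 0, 0, 0.018, 0, 0, 0, 0, 0, 0, 0.018, 0, 0, 0, 0, 0, 0, 0.018]'

```text
time: 12.95
eef_pos: [0.4868, 0.0961, -0.013]
ee_rot: [0.0, 0.707, 0.707, 0.0]
wrist_force: [-1.1, -0.6, 6.4]
finger_gap: 0.29
```

Run:
```python
from h import *
w=vision.capture("wrist"); zoom(w,"w13.png",0,0,640,400,1,1.5)
s=robot.get_state();print(s["eef_pos"],s["wrist_force"],s["finger_gap"])
c=vision.capture("side"); zoom(c,"s13.png",270,180,380,280,6,1.5)
```

```text
[ 0.4867641   0.09612533 -0.01296021] [-0.72778397  0.032024    4.92264363] 0.2877879796233563
```

View pics/s13.png

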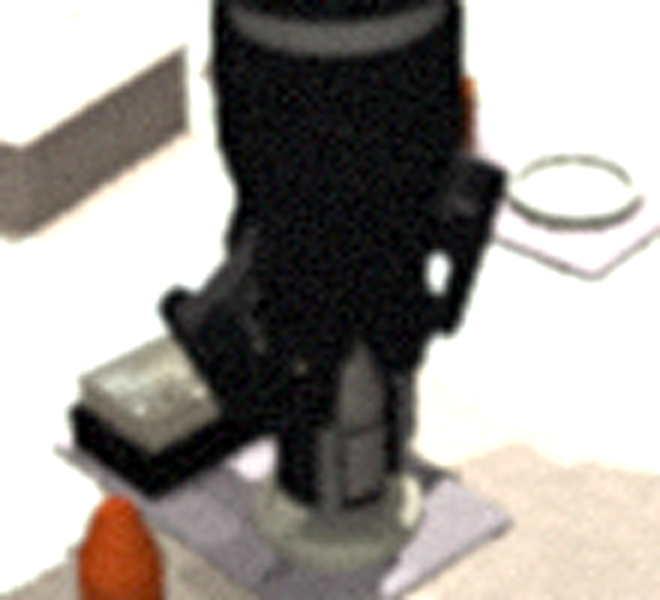

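View pics/w13.png

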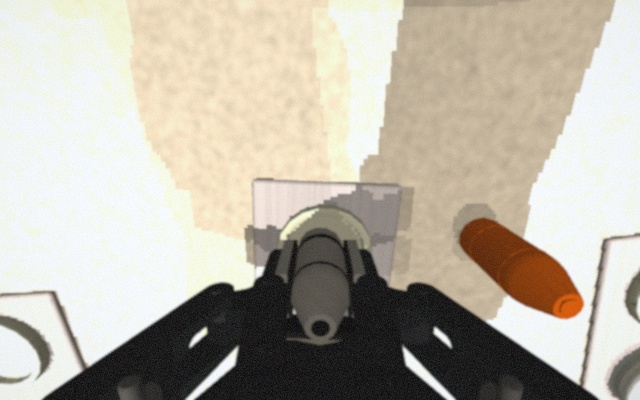

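Emit:
send_rows --steps '[0, 0, 0.003, 0, 0, 0, 0.018, 0, 0, 0.006, 0, 0, 0, 0.018, 0, 0, 0.01, 0, 0, 0, 0.018, 0, 0, 0.012, 0, 0, 0, 0.018, 0, 0, 0.012, 0, 0, 0, 0.018, 0, 0, 0.01, 0, 0, 0, 0.018, 0, 0, 0.005, 0, 0, 0, 0.018, 0, 0, 0.002, 0, 0, 0, 0.018]'

```text
time: 13.72
eef_pos: [0.4873, 0.0962, 0.0479]
ee_rot: [0.001, 0.707, 0.707, 0.001]
wrist_force: [-0.3, 0.5, -1.0]
finger_gap: 0.291
```

Emit:
send_rows --steps '[0.002, -0.007, 0, 0, 0, 0, 0.018, 0.006, -0.017, 0, 0, 0, 0, 0.018, 0.009, -0.025, 0, 0, 0, 0, 0.018, 0.01, -0.028, 0, 0, 0, 0, 0.018, 0.01, -0.028, 0, 0, 0, 0, 0.018, 0.01, -0.028, 0, 0, 0, 0, 0.018, 0.01, -0.028, 0, 0, 0, 0, 0.018, 0.009, -0.027, 0, 0, 0, 0, 0.018, 0.006, -0.017, 0, 0, 0, 0, 0.018, 0.003, -0.008, 0, 0, 0, 0, 0.018]'

```text
time: 14.55
eef_pos: [0.5619, -0.12, 0.0458]
ee_rot: [0.0, 0.708, 0.706, -0.0]
wrist_force: [0.1, 0.7, -1.4]
finger_gap: 0.287
```

Emit:
send_rows --steps '[0, 0, -0.005, 0, 0, 0, 0.018, 0, 0, -0.008, 0, 0, 0, 0.018, 0, 0, -0.008, 0, 0, 0, 0.018, 0, 0, -0.004, 0, 0, 0, 0.018, 0, 0, 0, 0, 0, 0, 0.018, 0, 0, 0, 0, 0, 0, 0.018]'

```text
time: 15.05
eef_pos: [0.5607, -0.1158, 0.021]
ee_rot: [-0.001, 0.707, 0.708, -0.0]
wrist_force: [0.4, 0.4, -0.6]
finger_gap: 0.291
```

Run:
```python
from h import *
w=vision.capture("wrist"); zoom(w,"w14.png",0,0,640,400,1,1.5)
s=robot.get_state();print(s["eef_pos"],s["wrist_force"],s["finger_gap"])
c=vision.capture("side"); zoom(c,"s14.png",290,140,400,240,6,1.5)
print(proj(w,(.562,-.1168,.013)))
```

```text
[ 0.56127485 -0.11609622  0.0214553 ] [ 0.11615804 -0.41677867  0.05169208] 0.29032704889443695
[318.49069141 230.42533365]
```

View pics/s14.png

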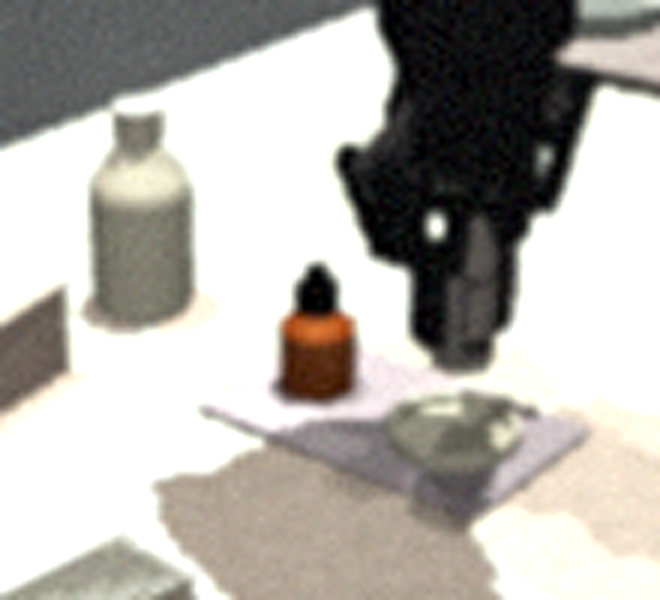

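View pics/w14.png

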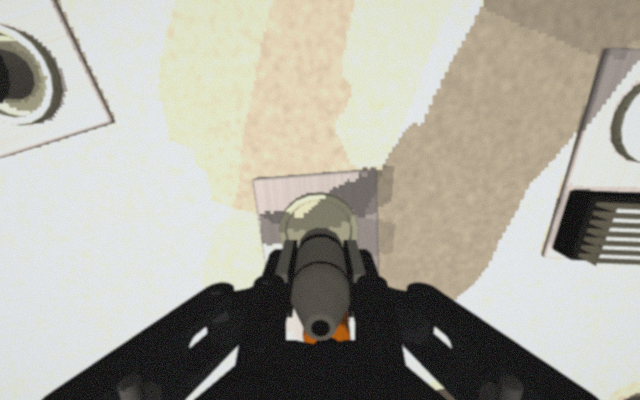

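Emit:
send_rows --steps '[0, -0.0005, -0.005, 0, 0, 0, 0.018, 0, 0, -0.008, 0, 0, 0, 0.018, 0, 0, -0.008, 0, 0, 0, 0.018, 0, 0, -0.006, 0, 0, 0, 0.018, 0, 0, -0.004, 0, 0, 0, 0.018, 0, 0, -0.003, 0, 0, 0, 0.018, 0, 0, -0.001, 0, 0, 0, 0.018, 0, 0, 0, 0, 0, 0, 0.018, 0, 0, 0, 0, 0, 0, 0.018]'

```text
time: 15.9
eef_pos: [0.5608, -0.1172, -0.0129]
ee_rot: [-0.0, 0.707, 0.707, -0.0]
wrist_force: [-2.6, 0.9, 6.5]
finger_gap: 0.29
```

Run:
```python
from h import *
w=vision.capture("wrist"); zoom(w,"w15.png",0,0,640,400,1,1.5)
s=robot.get_state();print(s["eef_pos"],s["wrist_force"],s["finger_gap"])
c=vision.capture("side"); zoom(c,"s15.png",290,140,400,240,6,1.5)
```

```text
[ 0.56079108 -0.1172096  -0.01292844] [-3.73560871  0.57695689  7.28233021] 0.2955962627396006
```

View pics/s15.png

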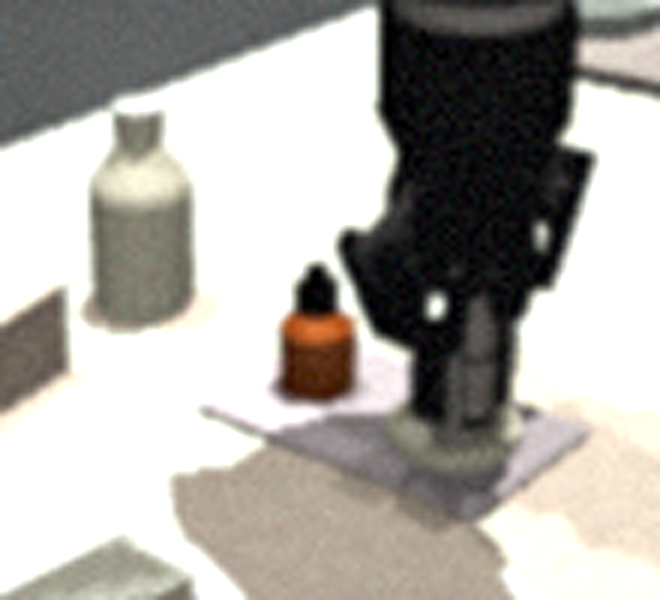

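Contact with the floor (about 7 N). Releasing.

Emit:
send_rows --steps '[0, 0, 0, 0, 0, 0, 0.028, 0, 0, 0, 0, 0, 0, 0.034, 0, 0, 0, 0, 0, 0, 0.042, 0, 0, 0, 0, 0, 0, 0.055, 0, 0, 0, 0, 0, 0, 0.0854, 0, 0, 0, 0, 0, 0, 0.0854, 0, 0, 0, 0, 0, 0, 0.0854, 0, 0, 0, 0, 0, 0, 0.0854]'

```text
time: 16.67
eef_pos: [0.5615, -0.1174, -0.0134]
ee_rot: [0.0, 0.707, 0.707, -0.0]
wrist_force: [0.7, 0.3, 0.6]
finger_gap: 1.001
```

Emit:
send_rows --steps '[0, 0, 0.005, 0, 0, 0, 0.0854, 0, 0, 0.015, 0, 0, 0, 0.0854, 0, 0, 0.025, 0, 0, 0, 0.0854, 0, 0, 0.03, 0, 0, 0, 0.0854, 0, 0, 0.03, 0, 0, 0, 0.0854, 0, 0, 0.02, 0, 0, 0, 0.0854, 0, 0, 0.01, 0, 0, 0, 0.0854, 0, 0, 0, 0, 0, 0, 0.0854]'

```text
time: 17.33
eef_pos: [0.5633, -0.118, 0.1243]
ee_rot: [0.002, 0.707, 0.707, 0.001]
wrist_force: [0.2, 0.2, -0.5]
finger_gap: 1.001
```

Run:
```python
from h import *
w=vision.capture("wrist"); zoom(w,"w16.png",0,0,640,400,1,1.5)
s=robot.get_state();print(s["eef_pos"],s["wrist_force"],s["finger_gap"])
c=vision.capture("side"); zoom(c,"s16.png",250,120,490,300,3,1.5)
print(proj(w,(.562,-.1168,.013)),proj(w,(.561,-.117,.074)))
```

```text
[ 0.56212722 -0.11760947  0.12237517] [ 0.04400006  0.14518426 -0.66798366] 0.9966020492349482
[321.21274134 187.75642258] [321.23856728 205.77118041]
```

View pics/s16.png

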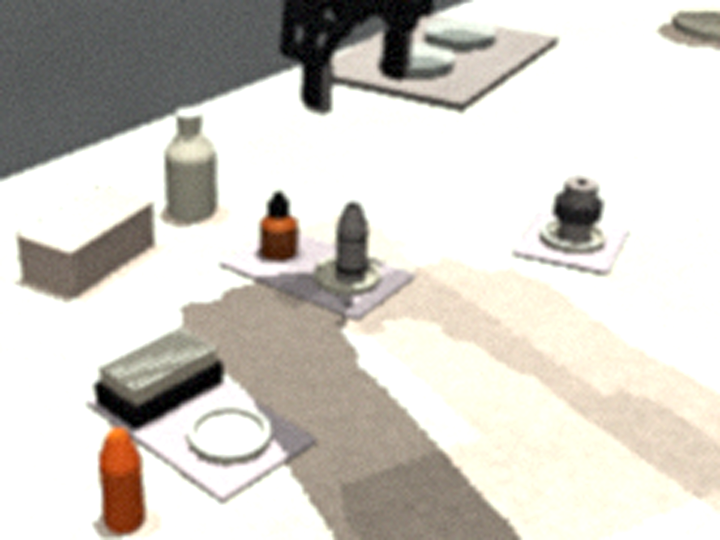

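View pics/w16.png

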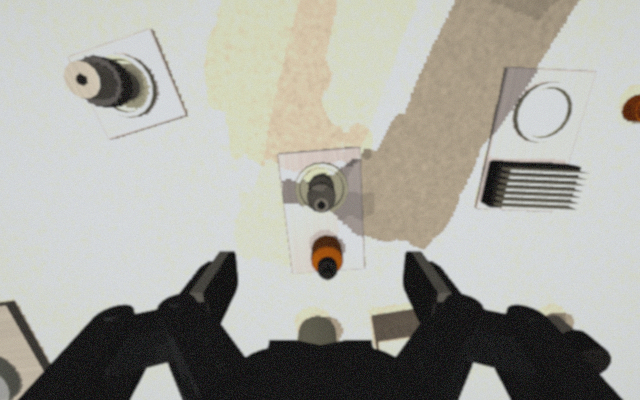

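Emit:
send_rows --steps '[-0.003, 0.01, 0, 0, 0, 0, 0.0854, -0.003, 0.02, 0, 0, 0, 0, 0.0854, -0.003, 0.03, 0, 0, 0, 0, 0.0854, -0.003, 0.034, 0, 0, 0, 0, 0.0854, -0.003, 0.034, 0, 0, 0, 0, 0.0854, -0.003, 0.034, 0, 0, 0, 0, 0.0854, -0.003, 0.034, 0, 0, 0, 0, 0.0854, -0.003, 0.034, 0, 0, 0, 0, 0.0854, -0.003, 0.034, 0, 0, 0, 0, 0.0854, -0.003, 0.034, 0, 0, 0, 0, 0.0854]'

```text
time: 18.27
eef_pos: [0.5291, 0.1825, 0.1197]
ee_rot: [-0.001, 0.707, 0.707, -0.001]
wrist_force: [-0.0, 0.5, 0.2]
finger_gap: 1.003
```

Emit:
send_rows --steps '[-0.003, 0.034, 0, 0, 0, 0, 0.0854, -0.003, 0.034, 0, 0, 0, 0, 0.0854, -0.003, 0.028, 0, 0, 0, 0, 0.0854, -0.003, 0.02, 0, 0, 0, 0, 0.0854, -0.003, 0.012, 0, 0, 0, 0, 0.0854, -0.001, 0.006, -0.01, 0, 0, 0, 0.0854, 0, 0, -0.01, 0, 0, 0, 0.0854, 0, 0, 0, 0, 0, 0, 0.0854, 0, 0, 0, 0, 0, 0, 0.0854]'

```text
time: 19.02
eef_pos: [0.5144, 0.3128, 0.0998]
ee_rot: [-0.0, 0.708, 0.707, -0.002]
wrist_force: [1.1, -0.4, 0.7]
finger_gap: 0.997
```

Run:
```python
from h import *
w=vision.capture("wrist"); zoom(w,"w17.png",0,0,640,400,1,1.5)
s=robot.get_state();print(s["eef_pos"],s["wrist_force"],s["finger_gap"])
print(proj(w,(.5165,.316,.013)),proj(w,(.5167,.3145,.046)))
```

```text
[0.51513625 0.31306771 0.10069012] [ 0.54102281  0.86990778 -0.46514535] 1.0018287334547922
[323.39531175 198.54870447] [322.03230027 210.07564077]
```

View pics/w17.png

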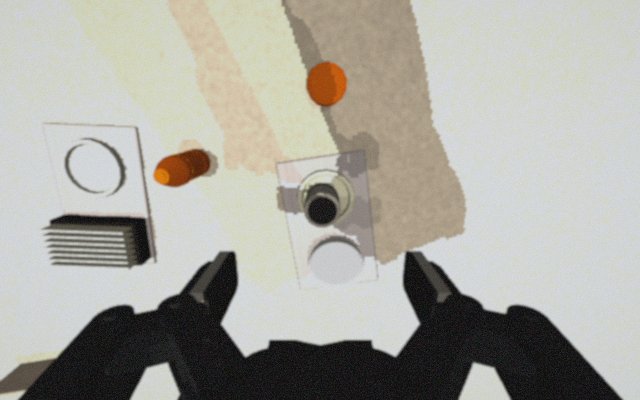

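Emit:
send_rows --steps '[0, -0.001, -0.01, 0, 0, 0, 0.0854, 0, 0, -0.02, 0, 0, 0, 0.0854, 0, 0, -0.022, 0, 0, 0, 0.0854, 0, 0, -0.022, 0, 0, 0, 0.0854, 0, 0, -0.016, 0, 0, 0, 0.0854, 0, 0, -0.012, 0, 0, 0, 0.0854, 0, 0, -0.008, 0, 0, 0, 0.0854, 0, 0, -0.005, 0, 0, 0, 0.0854, 0, 0, -0.003, 0, 0, 0, 0.0854, 0, 0, 0, 0, 0, 0, 0.0854]'

```text
time: 19.9
eef_pos: [0.5157, 0.3136, -0.0164]
ee_rot: [0.0, 0.707, 0.707, 0.0]
wrist_force: [-0.3, -0.5, 0.7]
finger_gap: 0.997
```

Emit:
send_rows --steps '[0, 0, 0, 0, 0, 0, 0.06, 0, 0, 0, 0, 0, 0, 0.048, 0, 0, 0, 0, 0, 0, 0.04, 0, 0, 0, 0, 0, 0, 0.035, 0, 0, 0, 0, 0, 0, 0.024, 0, 0, 0, 0, 0, 0, 0.024, 0, 0, 0, 0, 0, 0, 0.024, 0, 0, 0, 0, 0, 0, 0.024]'

```text
time: 20.57
eef_pos: [0.516, 0.3139, -0.0157]
ee_rot: [0.0, 0.707, 0.707, 0.001]
wrist_force: [-0.6, -0.3, 6.3]
finger_gap: 0.359
```

Run:
```python
from h import *
w=vision.capture("wrist"); zoom(w,"w18.png",0,0,640,400,1,1.5)
s=robot.get_state();print(s["eef_pos"],s["wrist_force"],s["finger_gap"])
c=vision.capture("side"); zoom(c,"s18.png",160,230,300,350,5,1.5)
```

```text
[ 0.51596276  0.31393823 -0.01570384] [-0.77434923 -1.00781708  6.00534784] 0.3618867100174296
```

View pics/s18.png

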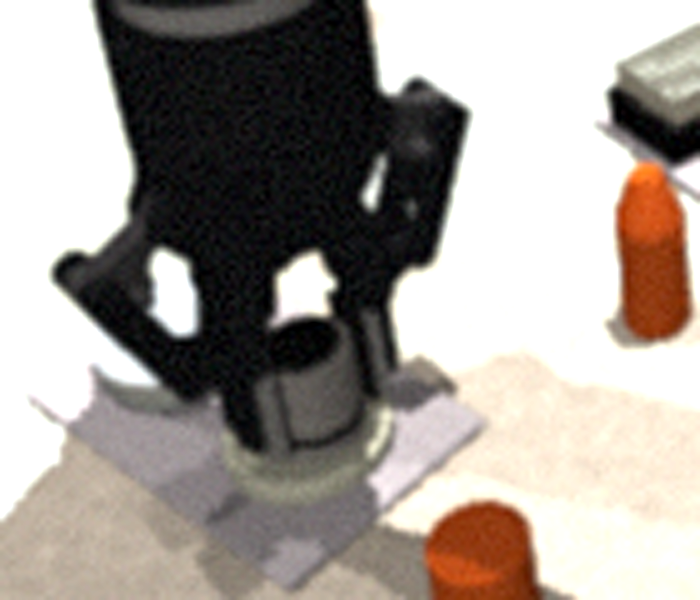

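View pics/w18.png

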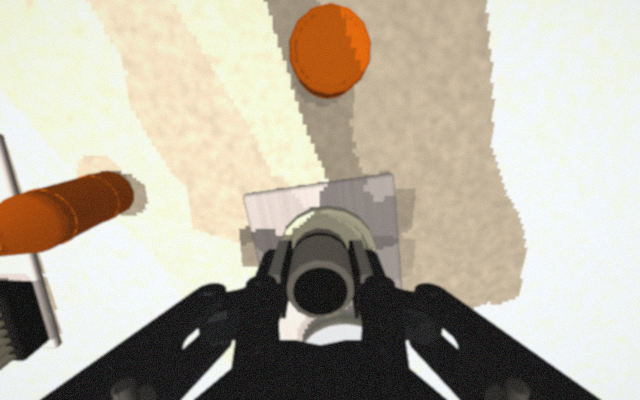

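Emit:
send_rows --steps '[0, 0, 0.003, 0, 0, 0, 0.024, 0, 0, 0.006, 0, 0, 0, 0.024, 0, 0, 0.011, 0, 0, 0, 0.024, 0, 0, 0.015, 0, 0, 0, 0.024, 0, 0, 0.018, 0, 0, 0, 0.024, 0, 0, 0.018, 0, 0, 0, 0.024, 0, 0, 0.012, 0, 0, 0, 0.024, 0, 0, 0.005, 0, 0, 0, 0.024, 0, 0, 0.002, 0, 0, 0, 0.024]'

```text
time: 21.42
eef_pos: [0.5163, 0.314, 0.0752]
ee_rot: [0.0, 0.707, 0.707, 0.001]
wrist_force: [0.3, -0.1, -1.1]
finger_gap: 0.362
```

Emit:
send_rows --steps '[-0.001, -0.007, 0, 0, 0, 0, 0.024, -0.003, -0.017, 0, 0, 0, 0, 0.024, -0.003, -0.025, 0, 0, 0, 0, 0.024, -0.004, -0.028, 0, 0, 0, 0, 0.024, -0.004, -0.028, 0, 0, 0, 0, 0.024, -0.004, -0.028, 0, 0, 0, 0, 0.024, -0.004, -0.028, 0, 0, 0, 0, 0.024, -0.003, -0.027, 0, 0, 0, 0, 0.024, -0.002, -0.018, 0, 0, 0, 0, 0.024, -0.001, -0.009, 0, 0, 0, 0, 0.024]'

```text
time: 22.25
eef_pos: [0.4848, 0.0961, 0.0726]
ee_rot: [-0.001, 0.708, 0.706, -0.001]
wrist_force: [0.8, -0.7, -1.4]
finger_gap: 0.358
```

Emit:
send_rows --steps '[0, 0, -0.006, 0, 0, 0, 0.024, 0, 0, -0.012, 0, 0, 0, 0.024, 0, 0, -0.015, 0, 0, 0, 0.024, 0, 0, -0.012, 0, 0, 0, 0.024, 0, 0, -0.007, 0, 0, 0, 0.024, 0, 0, -0.003, 0, 0, 0, 0.024, 0, 0, 0, 0, 0, 0, 0.024, 0, 0, 0, 0, 0, 0, 0.024]'

```text
time: 22.92
eef_pos: [0.4866, 0.0991, 0.0186]
ee_rot: [-0.0, 0.707, 0.707, 0.0]
wrist_force: [0.0, -0.5, -0.7]
finger_gap: 0.361
```

Run:
```python
from h import *
w=vision.capture("wrist"); zoom(w,"w19.png",0,0,640,400,1,1.5)
s=robot.get_state();print(s["eef_pos"],s["wrist_force"],s["finger_gap"])
c=vision.capture("side"); zoom(c,"s19.png",270,180,380,280,6,1.5)
print(proj(w,(.487,.099,.013)))
```

```text
[0.48689855 0.09895738 0.01892186] [ 0.48870531  0.52661454 -0.97343201] 0.36181724073416616
[319.91699193 230.67923731]
```

View pics/s19.png

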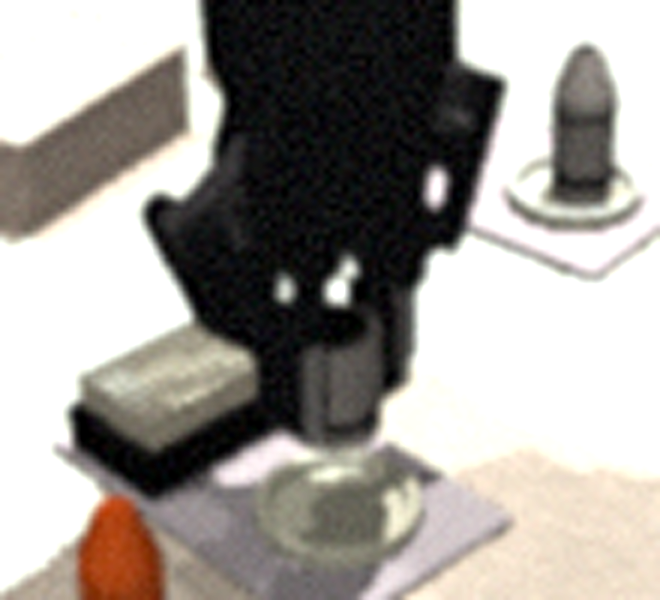

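View pics/w19.png

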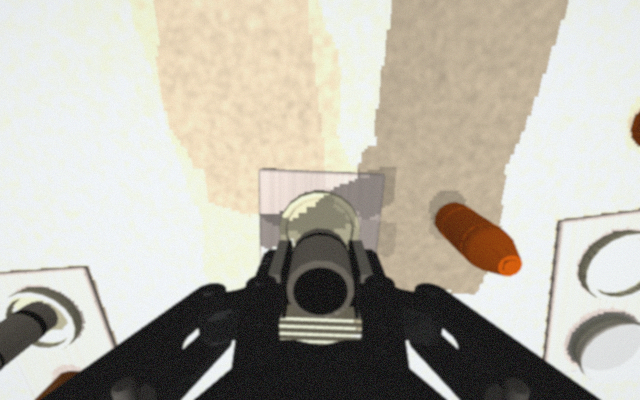

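Emit:
send_rows --steps '[0, 0, -0.005, 0, 0, 0, 0.024, 0, 0, -0.008, 0, 0, 0, 0.024, 0, 0, -0.008, 0, 0, 0, 0.024, 0, 0, -0.006, 0, 0, 0, 0.024, 0, 0, -0.004, 0, 0, 0, 0.024, 0, 0, -0.002, 0, 0, 0, 0.024, 0, 0, -0.002, 0, 0, 0, 0.024, 0, 0, 0, 0, 0, 0, 0.024, 0, 0, 0, 0, 0, 0, 0.024]'

```text
time: 23.77
eef_pos: [0.4858, 0.0985, -0.0157]
ee_rot: [-0.0, 0.707, 0.707, -0.0]
wrist_force: [-3.8, 0.4, 8.9]
finger_gap: 0.36
```

Floor contact. Release and rise.

Emit:
send_rows --steps '[0, 0, 0, 0, 0, 0, 0.034, 0, 0, 0, 0, 0, 0, 0.04, 0, 0, 0, 0, 0, 0, 0.048, 0, 0, 0, 0, 0, 0, 0.06, 0, 0, 0, 0, 0, 0, 0.0854, 0, 0, 0, 0, 0, 0, 0.0854, 0, 0, 0, 0, 0, 0, 0.0854, 0, 0, 0, 0, 0, 0, 0.0854]'

```text
time: 24.43
eef_pos: [0.4865, 0.0986, -0.0165]
ee_rot: [-0.0, 0.707, 0.707, -0.0]
wrist_force: [-0.7, 0.2, 0.4]
finger_gap: 1.0
```

Emit:
send_rows --steps '[0, 0, 0.005, 0, 0, 0, 0.0854, 0, 0, 0.015, 0, 0, 0, 0.0854, 0, 0, 0.025, 0, 0, 0, 0.0854, 0, 0, 0.03, 0, 0, 0, 0.0854, 0, 0, 0.03, 0, 0, 0, 0.0854, 0, 0, 0.02, 0, 0, 0, 0.0854, 0, 0, 0.013, 0, 0, 0, 0.0854, 0, 0, 0, 0, 0, 0, 0.0854]'

```text
time: 25.1
eef_pos: [0.4888, 0.0988, 0.125]
ee_rot: [0.002, 0.707, 0.707, 0.002]
wrist_force: [0.8, -0.8, 0.4]
finger_gap: 0.997
```

Run:
```python
from h import *
w=vision.capture("wrist"); zoom(w,"w20.png",0,0,640,400,1,1.5)
s=robot.get_state();print(s["eef_pos"],s["wrist_force"],s["finger_gap"])
print(proj(w,(.487,.099,.013)),proj(w,(.487,.099,.046)))
```

```text
[0.48778667 0.09870907 0.12314419] [ 0.31891199  0.43076919 -0.48084216] 0.998406991110848
[320.06621898 186.96954689] [320.12738187 196.21427827]
```

View pics/w20.png

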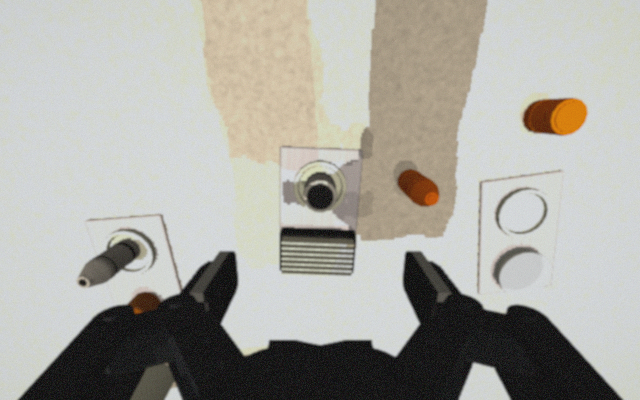

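Emit:
send_rows --steps '[-0.002, -0.01, 0, 0, 0, 0, 0.0854, -0.002, -0.02, 0, 0, 0, 0, 0.0854, -0.002, -0.03, 0, 0, 0, 0, 0.0854, -0.002, -0.032, 0, 0, 0, 0, 0.0854, -0.002, -0.032, 0, 0, 0, 0, 0.0854, -0.002, -0.032, 0, 0, 0, 0, 0.0854, -0.002, -0.032, 0, 0, 0, 0, 0.0854, -0.002, -0.032, 0, 0, 0, 0, 0.0854, -0.002, -0.032, 0, 0, 0, 0, 0.0854, -0.002, -0.032, 0, 0, 0, 0, 0.0854]'

```text
time: 25.98
eef_pos: [0.4644, -0.1868, 0.1198]
ee_rot: [-0.002, 0.707, 0.707, -0.001]
wrist_force: [0.5, -0.1, 0.5]
finger_gap: 0.999
```

Emit:
send_rows --steps '[-0.002, -0.032, 0, 0, 0, 0, 0.0854, -0.002, -0.032, 0, 0, 0, 0, 0.0854, 0, -0.026, 0, 0, 0, 0, 0.0854, 0, -0.016, 0, 0, 0, 0, 0.0854, 0, -0.008, 0, 0, 0, 0, 0.0854, 0, -0.003, -0.01, 0, 0, 0, 0.0854, 0, 0, -0.01, 0, 0, 0, 0.0854, 0, 0, 0, 0, 0, 0, 0.0854, 0, 0, 0, 0, 0, 0, 0.0854]'

```text
time: 26.73
eef_pos: [0.4615, -0.3001, 0.1001]
ee_rot: [-0.002, 0.706, 0.708, 0.0]
wrist_force: [0.1, 0.1, 0.4]
finger_gap: 1.003
```

Run:
```python
from h import *
w=vision.capture("wrist"); zoom(w,"w21.png",0,0,640,400,1,1.5)
s=robot.get_state();print(s["eef_pos"],s["wrist_force"],s["finger_gap"])
print(proj(w,(.4625,-.3024,.06)))
```

```text
[ 0.46212194 -0.3006071   0.10089842] [ 0.694275    0.10873096 -0.21911962] 0.9957192072624064
[316.94019804 214.09149223]
```

View pics/w21.png

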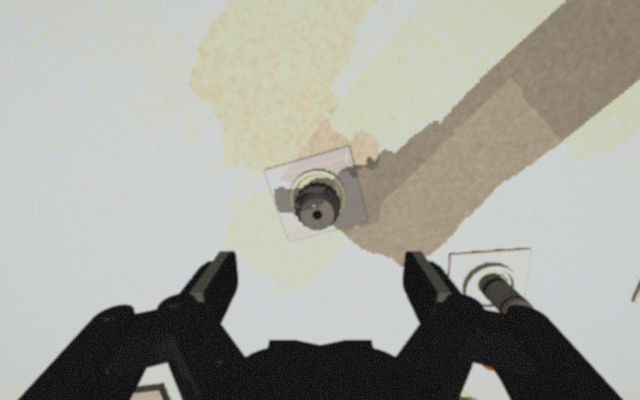

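Emit:
send_rows --steps '[0, 0, -0.01, 0, 0, 0, 0.0854, 0, 0, -0.02, 0, 0, 0, 0.0854, 0, 0, -0.022, 0, 0, 0, 0.0854, 0, 0, -0.022, 0, 0, 0, 0.0854, 0, 0, -0.015, 0, 0, 0, 0.0854, 0, 0, -0.01, 0, 0, 0, 0.0854, 0, 0, -0.008, 0, 0, 0, 0.0854, 0, 0, -0.005, 0, 0, 0, 0.0854, 0, 0, -0.0035, 0, 0, 0, 0.0854, 0, 0, 0, 0, 0, 0, 0.0854]'

```text
time: 27.62
eef_pos: [0.4626, -0.3024, -0.014]
ee_rot: [0.0, 0.707, 0.707, -0.0]
wrist_force: [-0.6, -0.7, -0.5]
finger_gap: 1.0
```

Emit:
send_rows --steps '[0, 0, 0, 0, 0, 0, 0.06, 0, 0, 0, 0, 0, 0, 0.05, 0, 0, 0, 0, 0, 0, 0.044, 0, 0, 0, 0, 0, 0, 0.03, 0, 0, 0, 0, 0, 0, 0.03, 0, 0, 0, 0, 0, 0, 0.03, 0, 0, 0, 0, 0, 0, 0.03, 0, 0, 0, 0, 0, 0, 0.03]'

```text
time: 28.28
eef_pos: [0.4629, -0.3027, -0.0131]
ee_rot: [0.001, 0.707, 0.707, 0.0]
wrist_force: [-1.0, 1.9, 5.3]
finger_gap: 0.44
```

Run:
```python
from h import *
s=robot.get_state();print(s["eef_pos"],s["wrist_force"],s["finger_gap"])
c=vision.capture("side"); zoom(c,"s22.png",390,120,490,220,6,1.5)
```

```text
[ 0.46287058 -0.30265227 -0.01310483] [-0.96906381  1.89361555  5.32615907] 0.44016487009000904
```

View pics/s22.png

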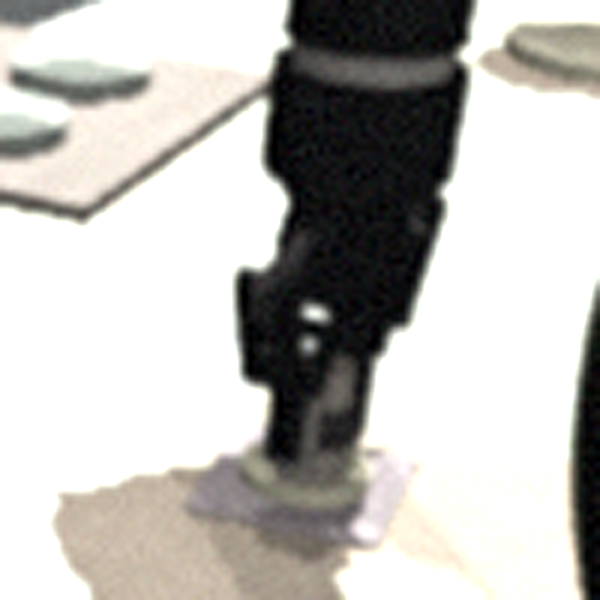

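Emit:
send_rows --steps '[0, 0, 0.003, 0, 0, 0, 0.03, 0, 0, 0.006, 0, 0, 0, 0.03, 0, 0, 0.011, 0, 0, 0, 0.03, 0, 0, 0.016, 0, 0, 0, 0.03, 0, 0, 0.02, 0, 0, 0, 0.03, 0, 0, 0.02, 0, 0, 0, 0.03, 0, 0, 0.016, 0, 0, 0, 0.03, 0, 0, 0.009, 0, 0, 0, 0.03, 0, 0, 0.004, 0, 0, 0, 0.03]'

```text
time: 29.08
eef_pos: [0.4634, -0.3031, 0.0932]
ee_rot: [0.002, 0.707, 0.707, 0.0]
wrist_force: [0.4, 0.4, -2.1]
finger_gap: 0.441
```

Emit:
send_rows --steps '[0.002, 0.006, 0, 0, 0, 0, 0.03, 0.002, 0.014, 0, 0, 0, 0, 0.03, 0.002, 0.022, 0, 0, 0, 0, 0.03, 0.002, 0.028, 0, 0, 0, 0, 0.03, 0.002, 0.028, 0, 0, 0, 0, 0.03, 0.002, 0.028, 0, 0, 0, 0, 0.03, 0.002, 0.028, 0, 0, 0, 0, 0.03, 0.002, 0.028, 0, 0, 0, 0, 0.03, 0.002, 0.028, 0, 0, 0, 0, 0.03, 0.002, 0.028, 0, 0, 0, 0, 0.03]'

```text
time: 29.92
eef_pos: [0.4808, -0.0615, 0.0898]
ee_rot: [-0.001, 0.707, 0.707, -0.0]
wrist_force: [-0.1, 0.3, -2.0]
finger_gap: 0.437
```

Emit:
send_rows --steps '[0.0025, 0.028, 0, 0, 0, 0, 0.03, 0.0025, 0.028, 0, 0, 0, 0, 0.03, 0.0025, 0.028, 0, 0, 0, 0, 0.03, 0.0025, 0.028, 0, 0, 0, 0, 0.03, 0.0025, 0.028, 0, 0, 0, 0, 0.03, 0.0025, 0.028, 0, 0, 0, 0, 0.03, 0.0025, 0.028, 0, 0, 0, 0, 0.03, 0.0025, 0.028, 0, 0, 0, 0, 0.03, 0.0025, 0.028, 0, 0, 0, 0, 0.03, 0.0025, 0.028, 0, 0, 0, 0, 0.03]'

```text
time: 30.75
eef_pos: [0.5052, 0.2177, 0.0896]
ee_rot: [-0.001, 0.707, 0.708, -0.001]
wrist_force: [-0.3, -0.2, -0.9]
finger_gap: 0.437
```

Emit:
send_rows --steps '[0.0015, 0.028, 0, 0, 0, 0, 0.03, 0.0015, 0.028, 0, 0, 0, 0, 0.03, 0.0015, 0.022, 0, 0, 0, 0, 0.03, 0.0015, 0.014, 0, 0, 0, 0, 0.03, 0.0015, 0.007, 0, 0, 0, 0, 0.03, 0.0015, 0.003, 0, 0, 0, 0, 0.03, 0, 0, 0, 0, 0, 0, 0.03, 0, 0, 0, 0, 0, 0, 0.03]'

```text
time: 31.42
eef_pos: [0.5162, 0.3166, 0.0907]
ee_rot: [0.0, 0.707, 0.707, -0.001]
wrist_force: [0.5, 0.6, -0.1]
finger_gap: 0.44
```

Emit:
send_rows --steps '[0, 0, -0.006, 0, 0, 0, 0.03, 0, 0, -0.013, 0, 0, 0, 0.03, 0, 0, -0.016, 0, 0, 0, 0.03, 0, 0, -0.015, 0, 0, 0, 0.03, 0, 0, -0.011, 0, 0, 0, 0.03, 0, 0, -0.006, 0, 0, 0, 0.03, 0, 0, -0.003, 0, 0, 0, 0.03, 0, 0, 0, 0, 0, 0, 0.03, 0, 0, 0, 0, 0, 0, 0.03]'

```text
time: 32.17
eef_pos: [0.5169, 0.3177, 0.0215]
ee_rot: [0.0, 0.707, 0.707, 0.0]
wrist_force: [0.1, -0.1, -1.4]
finger_gap: 0.443
```

Run:
```python
from h import *
w=vision.capture("wrist"); zoom(w,"w23.png",0,0,640,400,1,1.5)
s=robot.get_state();print(s["eef_pos"],s["wrist_force"],s["finger_gap"])
c=vision.capture("side"); zoom(c,"s23.png",160,230,300,350,5,1.5)
print(proj(w,(.5165,.3175,.013)))
```

```text
[0.51714396 0.3177979  0.02183269] [ 0.65784103  0.02573703 -1.29970603] 0.4393625360829843
[319.81162278 227.8529776 ]
```

View pics/s23.png

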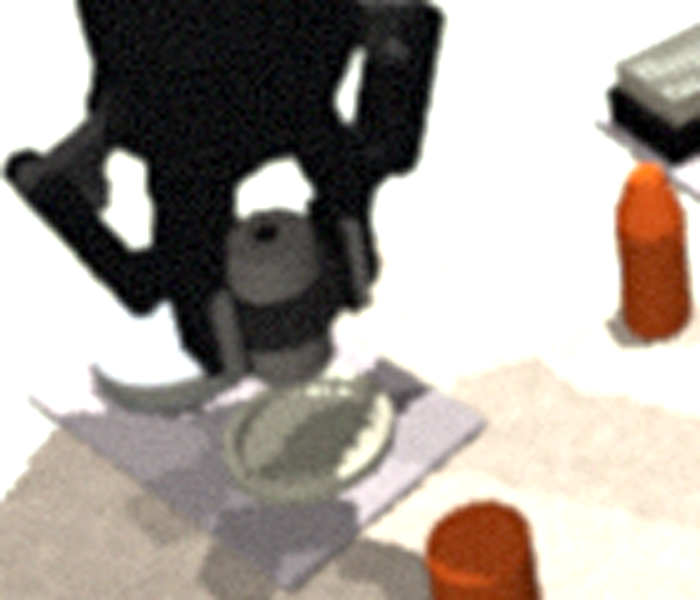

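View pics/w23.png

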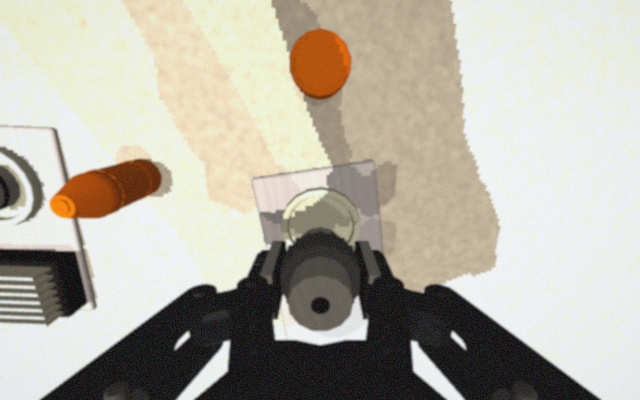

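Emit:
send_rows --steps '[0, 0, -0.005, 0, 0, 0, 0.03, 0, 0, -0.008, 0, 0, 0, 0.03, 0, 0, -0.008, 0, 0, 0, 0.03, 0, 0, -0.006, 0, 0, 0, 0.03, 0, 0, -0.004, 0, 0, 0, 0.03, 0, 0, -0.002, 0, 0, 0, 0.03, 0, 0, -0.002, 0, 0, 0, 0.03, 0, 0, 0, 0, 0, 0, 0.03, 0, 0, 0, 0, 0, 0, 0.03]'

```text
time: 33.02
eef_pos: [0.5158, 0.3173, -0.0131]
ee_rot: [-0.0, 0.707, 0.707, -0.001]
wrist_force: [-4.3, -2.9, 6.4]
finger_gap: 0.439
```

Emit:
send_rows --steps '[0, 0, 0, 0, 0, 0, 0.042, 0, 0, 0, 0, 0, 0, 0.046, 0, 0, 0, 0, 0, 0, 0.052, 0, 0, 0, 0, 0, 0, 0.062, 0, 0, 0, 0, 0, 0, 0.0854, 0, 0, 0, 0, 0, 0, 0.0854, 0, 0, 0, 0, 0, 0, 0.0854, 0, 0, 0, 0, 0, 0, 0.0854]'

```text
time: 33.68
eef_pos: [0.5165, 0.3176, -0.014]
ee_rot: [-0.0, 0.707, 0.707, -0.0]
wrist_force: [1.0, 0.3, -0.0]
finger_gap: 0.999
```

Emit:
send_rows --steps '[0, 0, 0.005, 0, 0, 0, 0.0854, 0, 0, 0.015, 0, 0, 0, 0.0854, 0, 0, 0.025, 0, 0, 0, 0.0854, 0, 0, 0.03, 0, 0, 0, 0.0854, 0, 0, 0.03, 0, 0, 0, 0.0854, 0, 0, 0.03, 0, 0, 0, 0.0854, 0, 0, 0.02, 0, 0, 0, 0.0854, 0, 0, 0.01, 0, 0, 0, 0.0854, 0, 0, 0, 0, 0, 0, 0.0854, 0, 0, 0, 0, 0, 0, 0.0854]'

```text
time: 34.52
eef_pos: [0.5163, 0.3176, 0.1508]
ee_rot: [0.0, 0.707, 0.707, 0.0]
wrist_force: [-0.1, -0.1, 0.0]
finger_gap: 1.0
```

Emit:
send_rows --steps '[-0.01, 0.01, 0, 0, 0, 0, 0.0854, -0.025, 0.02, 0, 0, 0, 0, 0.0854, -0.03, 0.02, 0, 0, 0, 0, 0.0854, -0.03, 0.02, 0, 0, 0, 0, 0.0854, -0.03, 0.02, 0, 0, 0, 0, 0.0854, -0.03, 0.02, 0, 0, 0, 0, 0.0854, -0.03, 0.02, 0, 0, 0, 0, 0.0854, -0.02, 0.02, 0, 0, 0, 0, 0.0854, -0.01, 0.01, 0, 0, 0, 0, 0.0854, 0, 0, 0, 0, 0, 0, 0.0854]'

```text
time: 35.35
eef_pos: [0.2972, 0.4787, 0.1491]
ee_rot: [-0.0, 0.705, 0.709, -0.002]
wrist_force: [1.0, -0.5, -0.9]
finger_gap: 1.002
```

Run:
```python
from h import *
s=robot.get_state();print(s["eef_pos"],s["wrist_force"],s["finger_gap"],s["time"])
c=vision.capture("top"); zoom(c,"t24.png",130,90,400,290,2.9,1.4) if 0 else zoom(c,"t24.png",130,100,500,290,2,1.4)
c2=vision.capture("side"); zoom(c2,"s24.png",150,130,490,350,2,1.5)
for n,x,y,z in [("long",.562,-.117,.074),("squat",.487,.099,.046),("collar",.5165,.3175,.06)]: print(n,(proj(c,(x,y,z))-[130,100])*2,(proj(c2,(x,y,z))-[150,130])*2)
```

```text
[0.29718912 0.47874183 0.14907463] [ 0.98165169 -0.4853947  -0.87437497] 1.0015238461970055 35.35
long [493.81259782 211.97000253] [433.01619291 114.73501838]
squat [276.01474058 287.62675025] [350.63014929 237.89504943]
collar [ 54.76323288 254.22572128] [132.64506298 326.29750027]
```

View pics/t24.png

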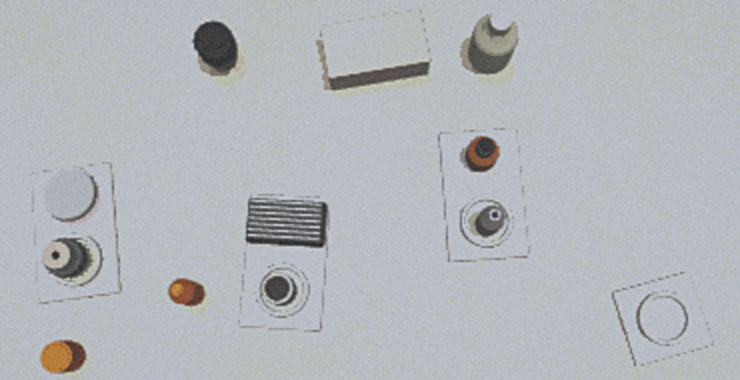

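View pics/s24.png

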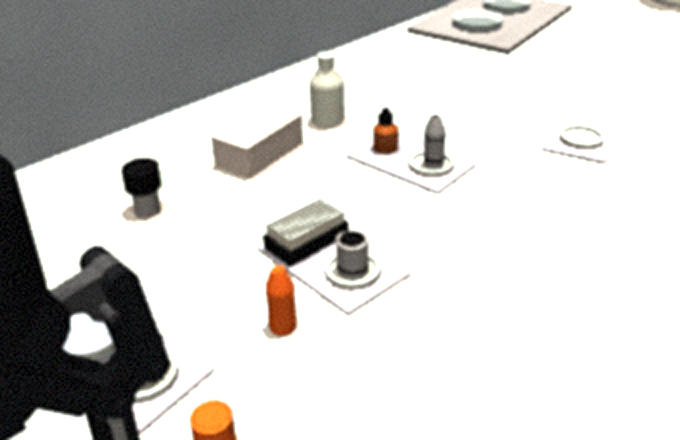

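Emit:
send_rows --steps '[0, 0, 0, 0, 0, 0, 0.0854, 0, 0, 0, 0, 0, 0, 0.0854, 0, 0, 0, 0, 0, 0, 0.0854]'

```text
time: 35.7
eef_pos: [0.3022, 0.4768, 0.1507]
ee_rot: [0.0, 0.708, 0.707, -0.0]
wrist_force: [0.1, -0.2, 0.8]
finger_gap: 1.002
```

```bash
python3 -c "
from cell import robot
print(robot.finish_job())"
```

```text
the job is handed in; nothing more can be done
None
```

The three objectives are in their right wells and I handed the job in at about 36 s. No verdict came back. I parked the collared one in the spare well, moved the long one to the oil bottle's well and the squat one to the slide box's well, then put the collared one in the petri dish's well.

**Last checks:** The final top picture shows all three tops within about 2 mm of where they should be over the wells. The spare well is empty, and the bystanders look where they were, though I did not measure them. The final side picture shows the long and squat objectives upright. In it the arm hid the collared one, so only the top picture shows it after release.

**Disagreement:** In the camera pictures the open fingertips stood about 43 mm above the reported TCP, while the description puts them about 5 mm above it. I followed the pictures, checking force and views on the first descent. I gripped with the TCP reading between about -13 and -16 mm, and the force stayed below about 9 N at each contact I read.

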